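# Check the springs of the tile cutters

## Task

Check the ejector springs of the four tile cutters drying in the sloping rack: press each one gently down against the rack's steel plate, and feel how it gives. Stand any cutter whose spring has gone tired (it gives far too easily) upright in the wooden repair tray and any that is clogged with clay (it hardly gives) upright in the washing tub, and leave the sound ones standing in the rack's bays. Do not drop a cutter, and leave the other things where they are.

Things in the scene. Friction and masses are not known exactly. Their poses are not given: they have to be found in the camera images.
- cutter_a: One of four tile cutters that look alike: metal blade frame 60 x 60 mm (64 at its crown), sprung ejector plate (54 mm square) below, wooden handle above: 24 mm thick (x), 62 long (y), flat-sided, 26 high, its middle 97 and top 110 mm above the origin. About 0.26 kg. Origin: centre of the unpressed ejector's underside, on which it stands; z up through the handle. Leans in a bay, handle away from the robot.
- cutter_b: Tile cutter like the first, same origin and axes. Pressed, frame and handle sink up to 12 mm over the ejector. By hand force on the handle (none moves below about 1 N): a sound one sinks about 3 mm under 7 N and needs over 20 N for all 12; a tired one goes nearly all 12 mm with 4 to 5 N; a clogged one sinks only about 1 mm under 7 N and 2 mm under 15 N.
- cutter_c: Tile cutter like the first, same origin and axes. Which cutter stands in which bay differs from time to time; the springs cannot be told apart by eye. (tired_spring, clogged_spring, sound_spring_1 and _2 in the rules are the springs inside the cutters, on the axis 34 mm above the origin.)
- cutter_d: Tile cutter like the first, same origin and axes.
- rack: Sloping draining rack, fixed to the table: a pine stand 344 mm wide (along its y) and about 95 mm deep, carrying the folded steel plate. Origin on the table under the middle of the plate; z up, x towards the robot (within 9 degrees), y along the row of bays.
- plate: The rack's stainless plate, sloping 30 degrees to face up and away from the robot. Origin: middle of its upper face, 62 mm above the table; z square to the plate, y along the row, x up the slope. Four bays 75 mm wide, middles at y = -117, -39, 39, 117 mm, dividers 34 mm high; clear from x = -39 to 39 mm; lower lip 38 mm high (the cutters rest against it), upper lip 20 mm.
- tray: Wooden repair tray, fixed, 160 (x) x 200 (y) mm outside, walls 7 mm thick and 26 mm high, floor 7 mm thick. Origin: centre of its underside on the table, z up. The tin stands at y = +60 mm in it; the rest is free. It is on the left or right, on the robot's side of the rack, the tub on the other side.
- tub: Grey plastic washing tub, fixed, dry, 160 (x) x 200 (y) mm outside (with a rolled rim 170 x 212 mm), walls 5 mm thick and 60 mm high, floor 5 mm thick. Origin: centre of its underside on the table, z up. The scrubbing brush lies along x at y = +68 mm in it; the rest is free.
- tin: Small aluminium tin of spare springs, 42 mm wide, 34 mm high, standing in the repair tray; origin at its underside.
- scrub: Wooden scrubbing brush 105 x 36 x 36 mm, lying bristles down in the tub; origin at the centre of its underside.
- mug: Unfired grey mug, 74 mm wide, 85 mm high, standing on the table on the robot's side of the rack; origin at its underside.
- vase: Unfired grey vase, 92 mm wide, 150 mm high, standing to the left of the rack; origin at its underside.
- jar: White glaze jar, 76 mm wide, 100 mm high, standing to the right of the rack; origin at its underside.
- brush: Glazing brush lying on the table on the robot's side of the rack, along its x; origin at its underside.
- scraper: Wood-handled scraper about 165 mm long lying on the table to the right; origin at its underside.

How it is judged:
At the end, for the whole second after the job is handed in: Each tired cutter stands upright (within 7 degrees) on the floor of the repair tray, each clogged one upright on the floor of the tub, each sound one stands on the rack's plate in a bay, square to the plate within 10 degrees; all at rest and let go ((angle between cutter_a's own z axis and vertical below 0.12 rad or angle between the z axis of cutter_a and the z axis of plate, either way round below 0.17 rad) and linear speed of each of cutter_a, cutter_b, cutter_c, cutter_d below 0.02 m/s and (angle between cutter_b's own z axis and vertical below 0.12 rad or angle between the z axis of cutter_b and the z axis of plate, either way round below 0.17 rad) and (angle between cutter_c's own z axis and vertical below 0.12 rad or angle between the z axis of cutter_c and the z axis of plate, either way round below 0.17 rad) and (angle between cutter_d's own z axis and vertical below 0.12 rad or angle between the z axis of cutter_d and the z axis of plate, either way round below 0.17 rad) and x of tired_spring in the frame of tray between -0.06 and 0.06 m and y of tired_spring in the frame of tray between -0.08 and 0.08 m and z of tired_spring in the frame of tray between 0.033 and 0.049 m and x of clogged_spring in the frame of tub between -0.06 and 0.06 m and y of clogged_spring in the frame of tub between -0.08 and 0.08 m and z of clogged_spring in the frame of tub between 0.031 and 0.047 m and x of sound_spring_1 in the frame of plate between -0.03 and 0.03 m and y of sound_spring_1 in the frame of plate between -0.156 and 0.156 m and z of sound_spring_1 in the frame of plate between 0.026 and 0.042 m and x of sound_spring_2 in the frame of plate between -0.03 and 0.03 m and y of sound_spring_2 in the frame of plate between -0.156 and 0.156 m and z of sound_spring_2 in the frame of plate between 0.026 and 0.042 m); the robot touches nothing.
It fails at once if a cutter is pressed so hard (over 45 N) on the rack that it could bend (contact force between any of cutter_a, cutter_b, cutter_c, cutter_d and rack above 45 N).
It fails at once if a cutter is dropped (falls freely at more than 0.6 m/s) ((linear speed of cutter_a above 0.6 m/s and contact force between cutter_a and the fingers below 0.05 N) or (linear speed of cutter_b above 0.6 m/s and contact force between cutter_b and the fingers below 0.05 N) or (linear speed of cutter_c above 0.6 m/s and contact force between cutter_c and the fingers below 0.05 N) or (linear speed of cutter_d above 0.6 m/s and contact force between cutter_d and the fingers below 0.05 N)).
It fails at once if one of the other things (tin, scrubbing brush, mug, vase, jar, glazing brush, scraper) is shifted by more than 30 mm (distance of any of tin, scrub, mug, vase, jar, brush, scraper from where it was at the start of the episode above 0.03 m).
It also fails if it takes over 72 s, if anything falls off the work surface, if the arm or the gripper's body presses on something with over 40 N, if the wrist force passes 120 N, or if a joint passes its speed limit or range.

## Robot

A 6-joint arm with a two-finger parallel gripper is mounted at the origin on the work surface. World frame = base frame: x ahead of the robot, y to its left, z up, the work surface at z = 0. Lengths are in m, angles in rad, forces in N, time in s.
With the tool pointing down it reaches from about 0.25 to 0.725 m from the base axis. Payload 4 kg.
Tool frame: the origin (TCP) lies between the finger pads; the fingertips stand 8 mm ahead of it and the grasp point (between the pads) lies 11 mm behind it (bot.tip_reach is the distance from the TCP to the fingertips, in m); z points along the fingers, y is the line along which they close (so a half turn about z gives the same grasp; the last joint's range is limited). The gripper opens to 85 mm and grips with 20 to 120 N. Pads are 22 mm wide; open, the fingers measure 114 mm over their backs; the gripper's body (76 mm by 85 mm) begins 54 mm behind the grasp point. The pads swing forward as they close: fully open they stand 13 mm farther back than shut.
Start: joints at [-1.307, 0.241, 0.005, 1.335, 0, 1.571], TCP at [0.13, -0.483, 0.239] pointing down, gripper open.
Joint ranges: [-2.72, 2.72], [-1.05, 1.87], [-1.09, 1.28], [-1.99, 2.15], [-1.42, 1.44], [-3.14, 3.14]. Speed limits (rad/s): [2.79, 2.79, 3.14, 3.14, 3.14, 3.14].

## Interface

Orientations are given as a unit quaternion [x, y, z, w].
In Python, from workcell import bot gives the robot as it stands.
- The arm moves only by the tool move_arm, never from a script. Its argument "deltas" is a list of rows, each a list of 7 numbers: the opening, from 0 (shut) to 1 (fully open), then the shift along the tool's x, y, z in mm, then the turn, a rotation vector about the tool's x, y, z in degrees. In form: [[gripper, tx, ty, tz, ax, ay, az], ...]. A call has 1 to 10 rows; each row shifts and turns the commanded pose from where the row before left it, along the tool's axes as they then stand; what a row does not reach is not made up. A row lasts 1/12 s, in which the tool goes at most 41.7 mm and 7.16 degrees, less where a joint would pass 70% of its speed; a pose out of reach is approached as far as the arm can. A call is refused whole if a number of a shift passes 41.7 or a number of a turn 7.16, either way. A call with a gripper value outside its range is refused whole. The fingers move at their own pace and stop on an object; the grip force is fixed at half the most. Time passes only in rows, so rows that do not move let the fingers close. It gives the time, the measured TCP pose, the force, the opening and the grip force at its end, in the units of the state.
- bot.get_obs(): the state, without advancing time (a new reading comes with each control period).
- bot.camera(name): name is "side" or "top"; returns the picture (400x640x3 uint8, blue, green, red); there is no depth.
- bot.calibration(name): a dict with "K" (3x3 intrinsics, pixels), "position" and "orientation" of the camera in the world. Camera axes: x right, y down, z forward; pixel columns grow to the right and rows downward; lengths in m; the calibration is good to about 2 mm. A picture is of the moment at which its call begins. calibration takes no time and is no camera call.
- bot.job_done(): hands the job in; it is judged then, once.
Trained networks look in the newest picture that a camera, given by its name, has taken for a name from the list of things; names that differ only in an ending like _2 or _b are one class to them, and where a whole thing is asked for, a point or a joint stands for the part that bears it (a point fixed in the world has none). Each returns a list of dicts, best first, with "conf" (0 to 1); they miss things now and then, are a little off and sometimes report something else, mostly with a low value. They report only what shows in the picture. A call takes as long as a camera call.
- bot.outline_of(query, camera): "pixels" (400x640 bool, what is visible of it) and "rect" ([left, top, width, height] in pixels, round what is visible of it).
The state is a dict: "clock": time; "joint_pos": joint angles; "joint_vel": joint speeds; "tau": joint torques, N m; "eef_pos": TCP position; "tool_rot": TCP orientation; "ft_force": force on the tool from outside, world axes, zero at the start; "ft_torque": the same for the moment, N m; "grip_width": finger opening in m; "grasp_force": force on a finger pad.
Only numpy, scipy, OpenCV 4.12 (cv2) and the standard library are available. Lean on these libraries where they do the work, as an engineer would, in place of code of your own. Each camera call takes 0.05 s, during which the arm holds its last target. There are 200 camera calls.

## Working session

There is one attempt and no reset: what is moved stays moved. The work goes in short steps, Python scripts to look and compute and a tool call to move; the robot and the scene stay as the last step left them, time stands still between calls to the robot, and variables do not carry over. Pictures are saved under pics/ and viewed, at most 10 in all, crops included, and the job is handed in when it is done.

Besides the shell and the picture viewer there is one more tool, called by a JSON object that holds its "name" and its "arguments", one argument or row to a line. move_arm: Moves the arm, as the interface text tells. Its arguments: {"type":"object","properties":{"deltas":{"type":"array","items":{"type":"array","items":{"type":"number"}}}},"required":["deltas"]}

```bash
mkdir -p pics; ls
python3 - <<'E'
from workcell import bot
import cv2,numpy as np
for n in("side","top"):
    im=bot.camera(n); cv2.imwrite(f"pics/{n}0.png",im)
    c=bot.calibration(n); print(n,c)
    for q in["cutter_a","rack","plate","tray","tub","tin","scrub","mug","vase","jar","brush"]:
        for r in bot.outline_of(q,n)[:5]:
            if r["conf"]>.3:
                ys,xs=np.nonzero(r["pixels"]); print(q,round(r["conf"],2),np.round(r["rect"]),round(xs.mean(),1),round(ys.mean(),1))
print(bot.get_obs())
E
```

```text
pics
side {'K': array([[433.29398844,   0.        , 314.1621008 ],
       [  0.        , 433.29398844, 194.25375224],
       [  0.        ,   0.        ,   1.        ]]), 'position': array([0.0047428 , 0.5452823 , 0.77457155]), 'orientation': array([-0.33303293,  0.85366151, -0.36948048,  0.15438674])}
cutter_a 0.83 [239. 147.  42.  48.] 260.4 171.7
cutter_a 0.8 [212. 164.  45.  46.] 234.0 188.2
cutter_a 0.79 [287. 120.  38.  44.] 307.2 142.9
rack 0.75 [219. 145. 121. 103.] 279.6 199.4
plate 0.93 [217. 144. 122.  79.] 278.8 188.0
tray 0.67 [168. 267. 128. 124.] 233.7 329.1
tub 0.86 [378. 127.  94.  79.] 423.6 162.9
tin 0.89 [188. 318.  21.  31.] 197.0 332.1
scrub 0.72 [397. 163.  34.  20.] 411.0 172.4
scrub 0.69 [275. 238.  91.  28.] 315.3 253.1
mug 0.88 [368. 181.  39.  47.] 386.8 204.7
vase 0.91 [162. 199.  44.  66.] 182.8 232.1
jar 0.81 [338. 111.  28.  38.] 349.4 128.8
brush 0.55 [277. 238.  91.  28.] 315.6 253.2
top {'K': array([[495.77921359,   0.        , 316.70240911],
       [  0.        , 495.77921359, 193.1503876 ],
       [  0.        ,   0.        ,   1.        ]]), 'pos
[... 893 characters left out ...]
'clock': 1.2, 'joint_pos': array([-1.30704068e+00,  2.40603686e-01,  5.00019770e-03,  1.33521825e+00,
        2.98189187e-06,  1.57082241e+00]), 'joint_vel': array([-0.00161645, -0.00098397,  0.00052892,  0.00067235, -0.00043676,
        0.00071487]), 'tau': array([ 8.23501359e-04, -3.72222054e+01,  2.52692091e+01,  1.49783169e-03,
        4.79890696e-05,  1.25177223e-06]), 'eef_pos': array([ 0.13035293, -0.48270121,  0.2393047 ]), 'tool_rot': array([ 9.91318430e-01,  1.31482962e-01, -1.92751106e-07, -1.27901916e-05]), 'ft_force': array([-0.07439742,  0.66140066, -0.03043623]), 'ft_torque': array([-0.01999667, -0.063656  ,  0.0018997 ]), 'grasp_force': 0.0, 'grip_width': 0.08534279737697681}
```

Run:
```python
import cv2
a=cv2.imread("pics/top0.png")[110:270,150:460]
b=cv2.imread("pics/side0.png")[100:400,120:500]
cv2.imwrite("pics/t1.png",cv2.resize(a,None,fx=2.5,fy=2.5,interpolation=cv2.INTER_CUBIC))
cv2.imwrite("pics/s1.png",cv2.resize(b,None,fx=2,fy=2,interpolation=cv2.INTER_CUBIC))
```

```text
(no output)
```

View pics/t1.png

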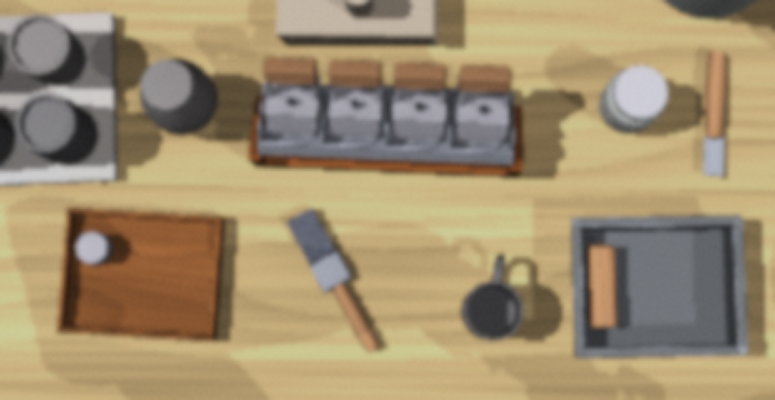

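View pics/s1.png

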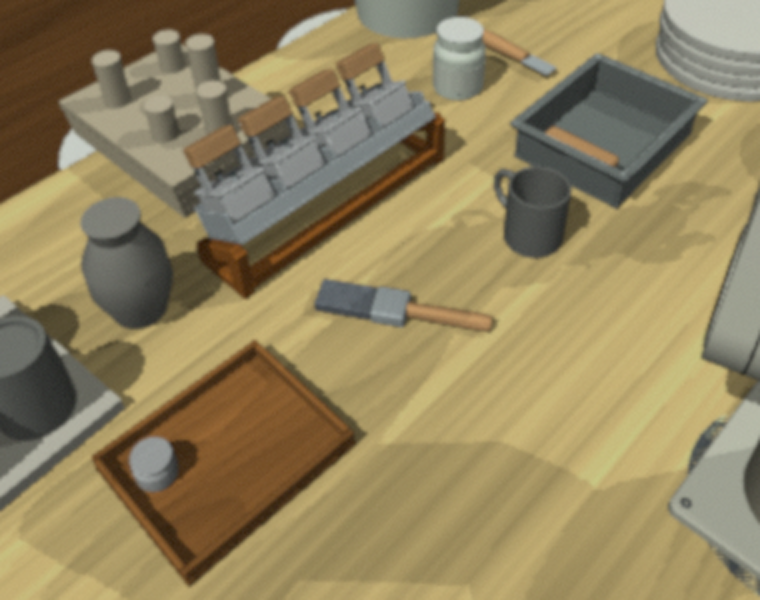

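```bash
cat > h.py <<'E'
import numpy as np,cv2
from scipy.spatial.transform import Rotation as R
from scipy.optimize import least_squares
from workcell import bot
C={n:bot.calibration(n) for n in("side","top")}
def proj(P,n):
    c=C[n]; q=R.from_quat(c["orientation"]).inv().apply(np.atleast_2d(P)-c["position"])
    return q[:,:2]/q[:,2:]*np.diag(c["K"])[:2]+c["K"][:2,2]
def box(c,s): return np.array(c)+np.array([[i,j,k] for i in(-.5,.5) for j in(-.5,.5) for k in(-.5,.5)])*s
def hull(P,n):
    h=cv2.convexHull(proj(P,n).astype(np.float32)); m=cv2.moments(h)
    lo=h.min((0,1));hi=h.max((0,1))
    return np.r_[m["m10"]/m["m00"],m["m01"]/m["m00"],lo,hi]
def W(p,P): return R.from_euler('z',p[2]).apply(P)+[p[0],p[1],0]
n=np.array([-.5,0,.866]);ux=np.array([.866,0,.5])
def plate(P): return [0,0,.062]+np.outer(P[:,0],ux)+np.outer(P[:,1],[0,1,0])+np.outer(P[:,2],n)
BY=[-.117,-.039,.039,.117]
E
cat > fit.py <<'E'
from h import *
obs=[]
for cam in C:
    im=bot.camera(cam).astype(int)
    for r in bot.outline_of("cutter_a",cam):
        if r["conf"]<.5: continue
        m=cv2.dilate(r["pixels"].astype(np.uint8),np.ones((3,3)))>0
        d=(im[...,2]-im[...,0]>32)&(im[...,1]<150)&m
        k,l,s,ce=cv2.connectedComponentsWithStats(d.astype(np.uint8))
        i=1+s[1:,4].argmax(); obs.append((cam,ce[i],s[i])); print(cam,ce[i],s[i])
def res(p,out=False):
    o=[]
    for cam,ce,_ in obs:
        d=[hull(W(p[:3],plate(box([p[3],y,.097],[.024,.062,.026]))),cam)[:2]-ce for y in BY]
        o.append(min(d,key=np.linalg.norm))
    o=np.array(o)
    if out: print(np.round(o,1))
    return np.r_[o.ravel(),(p[3]+.007)/.002]
p=least_squares(res,[.47,.03,np.pi,-.007],loss="soft_l1",x_scale=[.01,.01,.05,.005],diff_step=1e-4).x
print("rack",p,np.degrees(p[2]));res(p,True)
for nm,s,x0 in(("tray",[.16,.2,.026],[.29,.33,0]),("tub",[.17,.212,.06],[.28,-.3,0])):
    o=[]
    for cam in C:
        r=bot.outline_of(nm,cam)[0];ys,xs=np.nonzero(r["pixels"]);x,y,w,h=r["rect"]
        o.append((cam,np.array([xs.mean(),ys.mean(),x,y,x+w,y+h])))
    f=lambda q:np.concatenate([hull(W(q,box([0,0,s[2]/2],s)),c)-v for c,v in o])
    q=least_squares(f,x0,loss="soft_l1",x_scale=[.01,.01,.05],diff_step=1e-4).x
    print(nm,q,np.degrees(q[2]),np.round(f(q),1))
E
python3 fit.py
```

```text
side [299.9478022  130.86813187] [288 120  25  30 364]
side [225.23607427 172.70026525] [211 162  31  23 377]
side [277.06609195 144.44827586] [264 135  27  25 348]
side [252.35227273 157.19602273] [239 147  30  21 352]
top [291.94094488 138.44488189] [281 133  23  12 254]
top [435.76038339 148.19488818] [431 130  10  42 313]
top [318.02714932 139.90045249] [307 135  22  11 221]
top [343.6893617  141.02553191] [332 136  24  11 235]
top [266.10683761 137.6025641 ] [255 132  23  12 234]
rack [ 0.62093968  0.02278307  3.08764153 -0.00763434] 176.90882846810672
[[ -0.   -0.2]
 [ -0.8  -0.4]
 [ -0.5  -0.9]
 [ -0.9   0.2]
 [  0.6   1.3]
 [-91.2  -5.2]
 [  0.5   1.5]
 [  0.9   2. ]
 [  0.5   0.5]]
tray [4.37479596e-01 3.32046284e-01 6.54624487e-08] 3.7507220279498453e-06 [-0.9 -1.3 -1.5 -0.8  3.9  4.   1.3  0.8  1.7  2.  -1.5 -2.3]
tub [ 0.43142359 -0.32555759 -1.73813615] -99.58786571681004 [  0.3   0.4  -3.6  -1.1   4.7  -0.6  -0.   -0.1   0.4 -11.   -2.4   8. ]
```

```bash
sed -i 's/^    q=least.*/    from scipy.optimize import minimize\n    q=minimize(lambda q:np.sum(np.sqrt(1+f(q)**2)),[*x0[:2],.03],method="Nelder-Mead",options=dict(initial_simplex=[[*x0[:2],.05],[x0[0]+.1,x0[1],.05],[x0[0],x0[1]+.05,.05],[x0[0],x0[1],-.15]],maxiter=600)).x/; s/.29,.33,0/.42,.33,0/; s/.28,-.3,0/.42,-.32,0/; s/if r\["conf"\]<.5: continue/if r["conf"]<.5 or r["rect"][0]>400: continue/' fit.py; python3 fit.py; python3 -c "
from h import *
import numpy as np
print(bot.get_obs()['clock'], bot.tip_reach)
print(proj([[.6,0,0],[.6,.1,0],[.7,0,0],[.62,.02,.07]],'top'))"
```

```text
side [252.14912281 157.41520468] [239 148  29  20 342]
side [225.21784777 172.71128609] [211 162  30  23 381]
side [277.21666667 144.18888889] [264 134  27  27 360]
side [299.79821958 131.22848665] [288 121  25  27 337]
top [291.76190476 138.52380952] [280 133  24  12 252]
top [265.47081712 137.45914397] [254 132  25  12 257]
top [343.83700441 140.92511013] [333 136  23  11 227]
top [317.39506173 139.55555556] [306 134  23  12 243]
rack [ 0.62181693  0.02326628  3.09773441 -0.00758463] 177.48710778745942
[[-1.1  0.1]
 [-1.1 -0.1]
 [-1.3 -0.7]
 [-0.7 -0.7]
 [ 0.5  1.1]
 [ 0.8  0.8]
 [ 0.4  1.4]
 [ 0.8  1.4]]
tray [ 0.41484812  0.12257025 -0.74279092] -42.55878493528755 [-0.  16.  -7.7 -9.2 -1.1 38.7 66.5  8.4 58.7 -8.2 71.3 22.5]
tub [ 0.42948709 -0.32636375 -0.0525844 ] -3.012863927721958 [-0.3  0.6 -1.4 -2.7  1.8  2.7 -0.5  0.1  0.3  0.3  2.5 -1. ]
2.0 0.008
[[312.15712026 172.21923249]
 [281.60430751 171.94778771]
 [312.43512299 142.112131  ]
 [305.74563951 162.78346934]]
```

```bash
cat >> h.py <<'E'
RK=[.6218,.0233,3.0977]
TR=[.437,.332,0.]; TB=[.4295,-.326,-.05]
def rackR():
    Rz=R.from_euler('z',RK[2]); y=Rz.apply(-ux); z=Rz.apply(-n); return R.from_matrix(np.c_[np.cross(y,z),y,z])
def bayT(b,z,x=-.0076,dy=0): return W(RK,plate(np.array([[x,BY[b]+dy,z]])))[0],rackR()
def rows(T,N,start=None,g=0):
    from scipy.spatial.transform import Slerp
    o=bot.get_obs()
    p,q=start or (o["eef_pos"],R.from_quat(o["tool_rot"]))
    s=Slerp([0,1],R.concatenate([q,T[1]])); P=T[0]
    p0=np.array(p);out=[]
    for i in range(1,N+1):
        t=p0+(P-p0)*i/N
        d=np.round(q.inv().apply(t-p)*1000,1); w=np.round((q.inv()*s(i/N)).as_rotvec(degrees=True),1)
        p=p+q.apply(d/1000); q=q*R.from_rotvec(w,degrees=True)
        out.append([g,*d.tolist(),*w.tolist()])
    for i in range(0,N,10): print(out[i:i+10])
    return p,q
def st():
    o=bot.get_obs(); q=R.from_quat(o["tool_rot"]); print(o["clock"],o["eef_pos"],"Ftool",q.inv().apply(o["ft_force"]).round(2),o["grip_width"],o["grasp_force"])
    return o["eef_pos"],q
E
python3 - <<'E'
from h import *
for b in range(4): print(bayT(b,.118)[0])
m=(np.array([.35,-.33,.33]),rackR())
p,q=st(); 
from scipy.spatial.transform import Slerp
s=Slerp([0,1],R.concatenate([q,rackR()]))
S=rows((np.array([.42,-.30,.32]),s(.5)),10)
T=bayT(3,.118); 
rows((T[0]+np.array(-rackR().apply([0,0,.06])),T[1]),10,S)
E
```

```text
[0.69245223 0.13730969 0.160388  ]
[0.6890297  0.05938481 0.160388  ]
[ 0.68560717 -0.01854006  0.160388  ]
[ 0.68218464 -0.09646494  0.160388  ]
2.0 [ 0.13039348 -0.48272839  0.23934513] Ftool [0.63 0.07 0.24] 0.0850462573861629 0.0
[[0, 32.7, -10.1, -8.1, 1.3, -0.9, -3.5], [0, 33.2, -8.2, -8.3, 1.3, -1.0, -3.6], [0, 33.4, -6.4, -8.8, 1.3, -0.9, -3.5], [0, 33.7, -4.5, -9.2, 1.3, -1.0, -3.5], [0, 33.7, -2.7, -9.7, 1.3, -0.9, -3.6], [0, 33.7, -0.8, -10.2, 1.3, -1.0, -3.5], [0, 33.4, 1.0, -10.8, 1.3, -0.9, -3.5], [0, 33.2, 2.9, -11.4, 1.3, -1.0, -3.5], [0, 32.8, 4.5, -12.0, 1.2, -0.9, -3.6], [0, 32.2, 6.4, -12.6, 1.3, -1.0, -3.5]]
[[0, 34.9, 11.8, 4.9, 1.3, -0.9, -3.5], [0, 34.1, 14.0, 4.1, 1.3, -1.0, -3.6], [0, 33.2, 16.3, 3.1, 1.3, -0.9, -3.5], [0, 32.3, 18.3, 2.2, 1.3, -1.0, -3.5], [0, 31.0, 20.2, 1.2, 1.3, -0.9, -3.6], [0, 29.8, 22.2, 0.3, 1.3, -1.0, -3.5], [0, 28.3, 24.0, -0.7, 1.3, -0.9, -3.5], [0, 26.9, 25.6, -1.8, 1.3, -0.9, -3.6], [0, 25.1, 27.2, -2.8, 1.3, -1.0, -3.5], [0, 23.3, 28.6, -3.8, 1.3, -0.9, -3.5]]
```

{"name": "move_arm", "arguments": {
  "deltas": [
    [0, 33, -10, -8, 1.3, -0.9, -3.5],
    [0, 33, -8, -8, 1.3, -1.0, -3.5],
    [0, 33, -6, -9, 1.3, -0.9, -3.5],
    [0, 34, -5, -9, 1.3, -1.0, -3.5],
    [0, 34, -3, -10, 1.3, -0.9, -3.5],
    [0, 34, -1, -10, 1.3, -1.0, -3.5],
    [0, 33, 1, -11, 1.3, -0.9, -3.5],
    [0, 33, 3, -11, 1.3, -1.0, -3.5],
    [0, 33, 5, -12, 1.2, -0.9, -3.5],
    [0, 32, 6, -13, 1.3, -1.0, -3.5]
  ]
}}

```text
clock: 2.83
eef_pos: [0.4217, -0.2997, 0.3203]
tool_rot: [0.896, 0.423, -0.095, -0.099]
ft_force: [0.7, -0.2, -0.2]
grip_width: -0.0
grasp_force: 0.0
```

{"name": "move_arm", "arguments": {
  "deltas": [
    [0, 35, 12, 3, 1.3, -0.9, -3.5],
    [0, 34, 14, 2, 1.3, -1.0, -3.6],
    [0, 33, 16, 1, 1.3, -0.9, -3.5],
    [0, 32, 18, 0, 1.3, -1.0, -3.5],
    [0, 31, 20, 0, 1.3, -0.9, -3.6],
    [0, 30, 22, 0, 1.3, -1.0, -3.5],
    [0, 28, 24, -1, 1.3, -0.9, -3.5],
    [0, 27, 26, -2, 1.3, -0.9, -3.6],
    [0, 25, 27, -3, 1.3, -1.0, -3.5],
    [0, 23, 29, -4, 1.3, -0.9, -3.5]
  ]
}}

```text
clock: 3.67
eef_pos: [0.6477, -0.0878, 0.1765]
tool_rot: [0.706, 0.674, -0.155, -0.153]
ft_force: [0.1, -0.5, -0.1]
grip_width: -0.0001
grasp_force: 0.0
```

Run:
```python
from h import *
p,q=st(); T=bayT(3,.130); print((q.inv()*T[1]).as_rotvec(degrees=True), q.inv().apply(T[0]-p)*1000, bot.get_obs()["joint_pos"])
im=bot.camera("side"); cv2.imwrite("pics/s2.png",cv2.resize(im[60:280,160:420],None,fx=2.7,fy=2.7))
rows(T,6)
```

```text
3.6667 [ 0.64774157 -0.08783289  0.17649907] Ftool [-0.49  0.17  0.05] -5.487400797048793e-05 0.0
[ 4.85081872  0.64303036 -0.266922  ] [ -7.08615374  39.382071   -12.0767766 ] [-0.11582483  1.08020483  1.2206204   2.14844502 -0.04193265  1.50981537]
[[0, -2.3, 6.1, -2.9, 0.7, 0.1, 0.0], [0, -2.3, 6.0, -3.0, 0.8, 0.1, 0.1], [0, -2.2, 5.9, -3.0, 0.7, 0.1, 0.0], [0, -2.3, 6.0, -3.2, 0.8, 0.1, 0.0], [0, -2.2, 5.9, -3.2, 0.7, 0.1, 0.1], [0, -2.2, 5.8, -3.3, 0.8, 0.1, 0.0]]
```

View pics/s2.png

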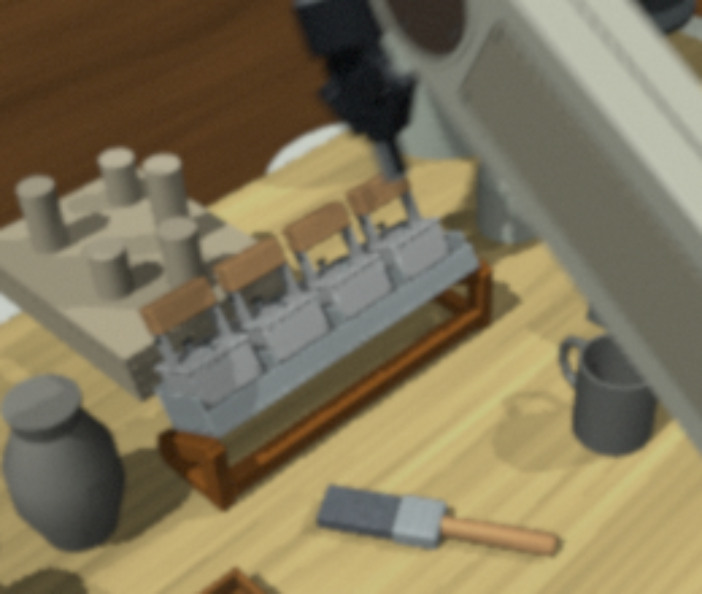

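```bash
cat >> h.py <<'E'
def toolR(tilt):  # tilt deg: 0 = straight down, 30 = along the plate normal; tool y away from robot
    Rz=R.from_euler('z',RK[2]); t=np.radians(tilt); z=Rz.apply([np.sin(t),0,-np.cos(t)]); y=Rz.apply([-np.cos(t),0,-np.sin(t)])
    return R.from_matrix(np.c_[np.cross(y,z),y,z])
def inplate(P):
    v=R.from_euler('z',-RK[2]).apply(np.array(P)-[RK[0],RK[1],0])-[0,0,.062]; return np.array([v@ux,v[1],v@n])*1000
E
python3 - <<'E'
from h import *
p,q=st(); print("tip",inplate(p+q.apply([0,0,.008])))
S=rows((p+[0,0,.04],toolR(18)),3)
q2=toolR(15); tip=bayT(3,.125)[0]; rows((tip-q2.apply([0,0,.008]),q2),4,S)
E
```

```text
3.7167 [ 0.64843755 -0.0816346   0.17065832] Ftool [3.76 0.45 3.74] 0.00022211136402220947 0.0
tip [ 26.67062794 103.75252059 101.7313714 ]
[[0, -0.1, -5.7, -12.0, -2.5, 0.2, 0.1], [0, -0.1, -5.3, -12.3, -2.5, 0.2, 0.1], [0, -0.0, -4.6, -12.5, -2.5, 0.2, 0.1]]
[[0, -3.3, 12.3, 5.6, -0.8, 0.0, -0.0], [0, -3.4, 12.2, 5.7, -0.7, 0.0, -0.0], [0, -3.3, 12.2, 6.0, -0.8, 0.0, -0.0], [0, -3.3, 12.1, 6.0, -0.7, 0.0, -0.0]]
```

{"name": "move_arm", "arguments": {
  "deltas": [
    [0, 0, -6, -12, -2.5, 0.2, 0.1],
    [0, 0, -5, -12, -2.5, 0.2, 0.1],
    [0, 0, -5, -12, -2.5, 0.2, 0.1]
  ]
}}

```text
clock: 3.97
eef_pos: [0.6461, -0.0881, 0.2152]
tool_rot: [0.718, 0.679, -0.108, -0.11]
ft_force: [-0.7, -0.3, 1.6]
grip_width: -0.0
grasp_force: 0.0
```

Run:
```python
from h import *
p,q=st(); print(bot.get_obs()["joint_pos"],q.apply([0,0,1]),inplate(p+q.apply([0,0,.008])))
q2=toolR(15); tip=bayT(3,.130)[0]; rows((tip-q2.apply([0,0,.008]),q2),5)
```

```text
3.9667 [ 0.64612475 -0.0881065   0.215228  ] Ftool [-0.39 -1.11 -1.3 ] -1.4258653529002475e-05 0.0
[-0.12390351  0.89004337  0.9774251   1.96662449 -0.02564958  1.50567784] [-0.30432196  0.01205581 -0.95249294] [ 49.63574176 110.24234299 139.4731823 ]
[[0, -1.2, 10.7, 4.3, -0.5, 0.0, -0.1], [0, -1.3, 10.7, 4.4, -0.6, 0.0, -0.2], [0, -1.3, 10.6, 4.5, -0.5, 0.1, -0.1], [0, -1.3, 10.6, 4.5, -0.6, -0.0, -0.1], [0, -1.3, 10.6, 4.7, -0.5, -0.0, -0.1]]
```

{"name": "move_arm", "arguments": {
  "deltas": [
    [0, -1, 11, 4, -0.6, 0, -0.1],
    [0, -1, 11, 4, -0.6, 0, -0.1],
    [0, -1, 11, 4, -0.6, 0, -0.1],
    [0, -1, 11, 4, -0.6, 0, -0.1],
    [0, -1, 11, 4, -0.6, 0, -0.1]
  ]
}}

```text
clock: 4.38
eef_pos: [0.6935, -0.0967, 0.1804]
tool_rot: [0.718, 0.685, -0.089, -0.092]
ft_force: [-0.5, -0.3, -0.6]
grip_width: -0.0001
grasp_force: 0.0
```

Run:
```python
from h import *
p,q=st(); print(bot.get_obs()["joint_pos"],q.apply([0,0,1]),inplate(p+q.apply([0,0,.008])))
im=bot.camera("top"); cv2.imwrite("pics/t3.png",cv2.resize(im[110:200,230:400],None,fx=4,fy=4))
im=bot.camera("side"); cv2.imwrite("pics/s3.png",cv2.resize(im[70:250,200:400],None,fx=4,fy=4)[:600])
from scipy.optimize import least_squares
D=[([.2406,.005,1.3352],[.5,.2393]),([1.0802,1.2206,2.1484],[.6537,.1765]),([.8900,.9774,1.9666],[.6521,.2152])]
o=bot.get_obs();D.append((o["joint_pos"][1:4],[np.hypot(*p[:2]),p[2]]))
def fk(v,j):
    a1,a2,d,h,e,r0=v; f=j[0]-j[1]; t=f+j[2]
    return np.array([r0+a1*np.sin(j[0])+a2*np.cos(f)+e*np.sin(f)+d*np.cos(t),h+a1*np.cos(j[0])-a2*np.sin(f)+e*np.cos(f)-d*np.sin(t)])
r=least_squares(lambda v:np.r_[np.concatenate([fk(v,j)-x for j,x in D])*1000,(v[4])*100,v[5]*100,(v[3]-.2)*10],[.35,.35,.2,.2,0,0]); print(r.x,r.fun.round(1))
```

```text
4.3833 [ 0.69353539 -0.0966553   0.18044298] Ftool [-0.3  -0.37  0.67] -0.00013610265646815127 0.0
[-0.128793    0.99124455  1.10793695  1.9430815  -0.0229428   1.49203463] [-0.25360549  0.00971204 -0.96725898] [ -9.51048271 116.70352698 133.32018811]
[0.49025989 0.39065734 0.39516723 0.24611604 0.00344876 0.00241298] [-0.1 -0.   0.2  0.7  0.2  0.5 -0.3 -1.1  0.3  0.2  0.5]
```

View pics/s3.png

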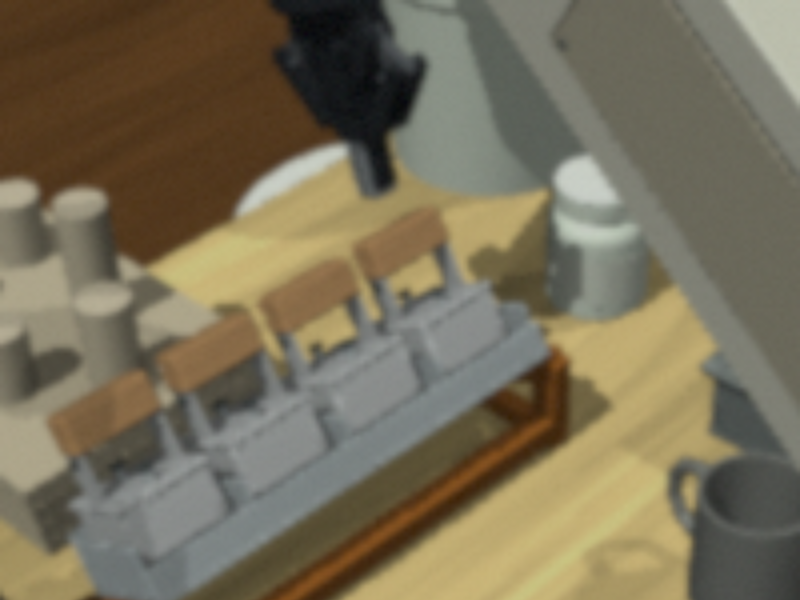

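{"name": "move_arm", "arguments": {
  "deltas": [
    [0, 0, -1.3, 4.8, 0, 0, 0],
    [0, 0, -1.3, 4.8, 0, 0, 0],
    [0, 0, -1.3, 4.8, 0, 0, 0],
    [0, 0, -0.5, 2, 0, 0, 0],
    [0, 0, 0, 0, 0, 0, 0]
  ]
}}

```text
clock: 4.9
eef_pos: [0.6839, -0.096, 0.1671]
tool_rot: [0.718, 0.685, -0.089, -0.092]
ft_force: [-0.3, 0.4, -0.5]
grip_width: -0.0001
grasp_force: 0.0
```

{"name": "move_arm", "arguments": {
  "deltas": [
    [0, 0, -0.5, 2, 0, 0, 0],
    [0, 0, 0, 0, 0, 0, 0],
    [0, 0, 0, 0, 0, 0, 0]
  ]
}}

```text
clock: 5.15
eef_pos: [0.6835, -0.096, 0.1666]
tool_rot: [0.718, 0.685, -0.089, -0.091]
ft_force: [0.1, -0.3, -0.8]
grip_width: -0.0003
grasp_force: 0.0
```

{"name": "move_arm", "arguments": {
  "deltas": [
    [0, 0, -0.5, 2, 0, 0, 0],
    [0, 0, 0, 0, 0, 0, 0],
    [0, 0, 0, 0, 0, 0, 0]
  ]
}}

```text
clock: 5.4
eef_pos: [0.6824, -0.0959, 0.1648]
tool_rot: [0.718, 0.685, -0.089, -0.091]
ft_force: [0.4, 0.8, -0.4]
grip_width: -0.0
grasp_force: 0.0
```

{"name": "move_arm", "arguments": {
  "deltas": [
    [0, 0, -0.5, 2, 0, 0, 0],
    [0, 0, 0, 0, 0, 0, 0],
    [0, 0, 0, 0, 0, 0, 0]
  ]
}}

```text
clock: 5.65
eef_pos: [0.6816, -0.0959, 0.1633]
tool_rot: [0.718, 0.685, -0.088, -0.091]
ft_force: [-0.8, 0.0, 0.9]
grip_width: -0.0002
grasp_force: 0.3
```

{"name": "move_arm", "arguments": {
  "deltas": [
    [0, 0, -0.5, 2, 0, 0, 0],
    [0, 0, 0, 0, 0, 0, 0],
    [0, 0, 0, 0, 0, 0, 0]
  ]
}}

```text
clock: 5.9
eef_pos: [0.6809, -0.0959, 0.162]
tool_rot: [0.718, 0.685, -0.088, -0.09]
ft_force: [1.4, 0.4, 4.7]
grip_width: 0.0001
grasp_force: 2.2
```

{"name": "move_arm", "arguments": {
  "deltas": [
    [0, 0, -0.5, 2, 0, 0, 0],
    [0, 0, 0, 0, 0, 0, 0],
    [0, 0, 0, 0, 0, 0, 0]
  ]
}}

```text
clock: 6.15
eef_pos: [0.6802, -0.0959, 0.1606]
tool_rot: [0.718, 0.685, -0.088, -0.09]
ft_force: [2.4, -0.4, 6.0]
grip_width: -0.0001
grasp_force: 3.4
```

Run:
```python
from h import *
p,q=st(); print(inplate(p+q.apply([0,0,.008])), bot.get_obs()["ft_force"]@R.from_euler('z',RK[2]).apply(n))
```

```text
6.15 [ 0.6802292  -0.09586098  0.16063916] Ftool [-0.28  0.85 -6.39] -7.07352940301512e-05 3.414137606159784
[ -7.90806915 116.49806384 109.51643874] 6.3822572662168
```

{"name": "move_arm", "arguments": {
  "deltas": [
    [0, 0, -0.5, 2, 0, 0, 0],
    [0, 0, -0.5, 2, 0, 0, 0],
    [0, 0, 0, 0, 0, 0, 0],
    [0, 0, 0, 0, 0, 0, 0]
  ]
}}

```text
clock: 6.48
eef_pos: [0.6791, -0.0959, 0.1585]
tool_rot: [0.718, 0.685, -0.087, -0.089]
ft_force: [4.4, -0.1, 9.7]
grip_width: 0.0002
grasp_force: 5.4
```

Run:
```python
from h import *
p,q=st(); print(inplate(p+q.apply([0,0,.008])), bot.get_obs()["ft_force"]@R.from_euler('z',RK[2]).apply(n))
q2=toolR(15)
tip=bayT(3,.135)[0]; S=rows((tip-q2.apply([0,0,.008]),q2),3)
tip=bayT(2,.135)[0]; S=rows((tip-q2.apply([0,0,.008]),q2),3,S)
tip=bayT(2,.115)[0]; S=rows((tip-q2.apply([0,0,.008]),q2),4,S)
```

```text
6.4833 [ 0.67912427 -0.09585261  0.15848157] Ftool [  0.04   1.89 -10.45] 0.0001522914418367797 5.382038044044748
[ -8.05650346 116.54043451 107.1031295 ] 10.5713334664842
[[0, -0.2, 2.4, -9.0, 0.3, 0.0, -0.1], [0, -0.1, 2.4, -9.0, 0.2, 0.1, -0.0], [0, -0.2, 2.3, -9.0, 0.3, 0.0, -0.1]]
[[0, 26.0, 0.0, -0.0, -0.0, 0.0, 0.0], [0, 26.0, 0.0, -0.0, -0.0, 0.0, 0.0], [0, 26.0, 0.0, -0.0, -0.0, 0.0, 0.0]]
[[0, 0.0, -1.3, 4.8, -0.0, 0.0, 0.0], [0, 0.0, -1.3, 4.8, -0.0, 0.0, 0.0], [0, 0.0, -1.2, 4.9, -0.0, 0.0, 0.0], [0, 0.0, -1.3, 4.8, -0.0, 0.0, 0.0]]
```

{"name": "move_arm", "arguments": {
  "deltas": [
    [0, 0, 2.4, -9, 0.3, 0, -0.1],
    [0, 0, 2.4, -9, 0.3, 0, 0],
    [0, 0, 2.4, -9, 0.3, 0, 0],
    [0, 26, 0, 0, 0, 0, 0],
    [0, 26, 0, 0, 0, 0, 0],
    [0, 26, 0, 0, 0, 0, 0],
    [0, 0, -1.3, 4.8, 0, 0, 0],
    [0, 0, -1.3, 4.8, 0, 0, 0],
    [0, 0, -1.3, 4.8, 0, 0, 0],
    [0, 0, -1, 3, 0, 0, 0]
  ]
}}

```text
clock: 7.32
eef_pos: [0.6846, -0.0176, 0.1629]
tool_rot: [0.716, 0.685, -0.095, -0.098]
ft_force: [-0.3, 0.7, 0.5]
grip_width: -0.0002
grasp_force: 0.3
```

{"name": "move_arm", "arguments": {
  "deltas": [
    [0, 0, -0.5, 2, 0, 0, 0],
    [0, 0, -0.5, 2, 0, 0, 0],
    [0, 0, 0, 0, 0, 0, 0],
    [0, 0, 0, 0, 0, 0, 0]
  ]
}}

```text
clock: 7.65
eef_pos: [0.6838, -0.0179, 0.1613]
tool_rot: [0.716, 0.685, -0.093, -0.096]
ft_force: [0.8, 0.3, 2.7]
grip_width: 0.0001
grasp_force: 1.3
```

```bash
cat > p.py <<'E'
from h import *
p,q=st(); print(inplate(p+q.apply([0,0,.008])), bot.get_obs()["ft_force"]@R.from_euler('z',RK[2]).apply(n))
E
python3 p.py
```

```text
7.65 [ 0.68378378 -0.01792243  0.1613422 ] Ftool [ 0.36  0.08 -2.83] 0.00014985589222631503 1.3491622963920236
[ -7.53363949  38.4734265  110.15412602] 2.7583301097606086
```

{"name": "move_arm", "arguments": {
  "deltas": [
    [0, 0, -0.5, 2, 0, 0, 0],
    [0, 0, -0.5, 2, 0, 0, 0],
    [0, 0, 0, 0, 0, 0, 0],
    [0, 0, 0, 0, 0, 0, 0]
  ]
}}

```text
clock: 7.98
eef_pos: [0.6815, -0.0178, 0.1573]
tool_rot: [0.716, 0.685, -0.094, -0.097]
ft_force: [1.2, 0.9, 3.5]
grip_width: 0.0001
grasp_force: 1.8
```

```bash
python3 p.py
```

```text
7.9833 [ 0.68151113 -0.01782988  0.15732382] Ftool [ 0.91  0.16 -3.65] 7.351153074664286e-05 1.8030935709248297
[ -7.5665546   38.48295545 105.53526097] 3.5736790937996785
```

{"name": "move_arm", "arguments": {
  "deltas": [
    [0, 0, 2.6, -9.6, 0, 0, 0],
    [0, 0, 2.6, -9.6, 0, 0, 0],
    [0, 0, 2.6, -9.6, 0, 0, 0],
    [0, 26, 0, 0, 0, 0, 0],
    [0, 26, 0, 0, 0, 0, 0],
    [0, 26, 0, 0, 0, 0, 0],
    [0, 0, -1.3, 4.8, 0, 0, 0],
    [0, 0, -1.3, 4.8, 0, 0, 0],
    [0, 0, -1.3, 4.8, 0, 0, 0],
    [0, 0, -1, 3, 0, 0, 0]
  ]
}}

```text
clock: 8.82
eef_pos: [0.69, 0.0598, 0.1657]
tool_rot: [0.716, 0.685, -0.095, -0.097]
ft_force: [0.1, -0.6, 0.3]
grip_width: -0.0002
grasp_force: 0.0
```

{"name": "move_arm", "arguments": {
  "deltas": [
    [0, 0, -0.5, 2, 0, 0, 0],
    [0, 0, -0.5, 2, 0, 0, 0],
    [0, 0, 0, 0, 0, 0, 0],
    [0, 0, 0, 0, 0, 0, 0]
  ]
}}

```text
clock: 9.15
eef_pos: [0.6888, 0.0596, 0.1637]
tool_rot: [0.716, 0.684, -0.094, -0.097]
ft_force: [-0.7, 0.3, -0.2]
grip_width: 0.0001
grasp_force: 0.0
```

```bash
python3 p.py
```

```text
9.15 [0.68880854 0.05961772 0.16369568] Ftool [ 0.24 -0.64  0.35] 9.723946738607981e-05 0.0
[ -7.7486414  -39.20924467 112.99867539] -0.49734568417430614
```

{"name": "move_arm", "arguments": {
  "deltas": [
    [0, 0, -0.5, 2, 0, 0, 0],
    [0, 0, -0.5, 2, 0, 0, 0],
    [0, 0, 0, 0, 0, 0, 0],
    [0, 0, 0, 0, 0, 0, 0]
  ]
}}

```text
clock: 9.48
eef_pos: [0.6874, 0.0599, 0.1611]
tool_rot: [0.716, 0.685, -0.093, -0.096]
ft_force: [2.4, -0.2, 3.4]
grip_width: 0.0001
grasp_force: 2.1
```

```bash
python3 p.py
```

```text
9.4833 [0.68742552 0.05987786 0.16111557] Ftool [-0.1   1.4  -3.86] 0.00014477637992945836 2.0680562389316037
[ -7.85359933 -39.409367   110.07330172] 4.090339915448671
```

{"name": "move_arm", "arguments": {
  "deltas": [
    [0, 0, -0.5, 2, 0, 0, 0],
    [0, 0, -0.5, 2, 0, 0, 0],
    [0, 0, 0, 0, 0, 0, 0],
    [0, 0, 0, 0, 0, 0, 0]
  ]
}}

```text
clock: 9.82
eef_pos: [0.686, 0.06, 0.1585]
tool_rot: [0.717, 0.685, -0.092, -0.095]
ft_force: [4.3, -0.5, 7.4]
grip_width: 0.0002
grasp_force: 4.4
```

```bash
python3 p.py
```

```text
9.8167 [0.68602967 0.05995139 0.15854035] Ftool [-0.33  2.28 -8.26] 0.00015998325241483886 4.4336073263548315
[ -7.95024864 -39.42281727 107.14941147] 8.568794398913925
```

{"name": "move_arm", "arguments": {
  "deltas": [
    [0, 0, 2.5, -9.2, 0, 0, 0],
    [0, 0, 2.5, -9.2, 0, 0, 0],
    [0, 0, 2.5, -9.2, 0, 0, 0],
    [0, 26, 0, 0, 0, 0, 0],
    [0, 26, 0, 0, 0, 0, 0],
    [0, 26, 0, 0, 0, 0, 0],
    [0, 0, -1.3, 4.8, 0, 0, 0],
    [0, 0, -1.3, 4.8, 0, 0, 0],
    [0, 0, -1.3, 4.8, 0, 0, 0],
    [0, 0, -1, 3, 0, 0, 0]
  ]
}}

```text
clock: 10.65
eef_pos: [0.6892, 0.1378, 0.1626]
tool_rot: [0.716, 0.685, -0.094, -0.097]
ft_force: [2.0, 0.4, 3.1]
grip_width: 0.0004
grasp_force: 2.0
```

{"name": "move_arm", "arguments": {
  "deltas": [
    [0, 0, -1, 4, 0, 0, 0],
    [0, 0, -0.5, 2, 0, 0, 0],
    [0, 0, 0, 0, 0, 0, 0],
    [0, 0, 0, 0, 0, 0, 0]
  ]
}}

```text
clock: 10.98
eef_pos: [0.6888, 0.1377, 0.1617]
tool_rot: [0.717, 0.685, -0.09, -0.094]
ft_force: [5.0, 1.3, 9.7]
grip_width: 0.0
grasp_force: 5.3
```

```bash
python3 p.py
```

```text
10.9833 [0.68877711 0.13773642 0.16167218] Ftool [  1.54   2.28 -10.63] 3.7768324579578826e-05 5.3389433200936764
[  -5.84157663 -117.27088965  109.53701765] 10.854758536697135
```

```bash
cat >> h.py <<'E'
def reach(P,q):
    a1,a2,d,h=.490,.3907,.395,.246
    w=P-d*q.apply([0,0,1]); D=np.hypot(np.hypot(*w[:2]),w[2]-h); c=(D*D-a1*a1-a2*a2)/(2*a1*a2)
    if c>1: return None
    be=np.arccos(c); j3=np.pi/2-be   # bend be
    el=np.arctan2(w[2]-h,np.hypot(*w[:2])); fe=el-np.arctan2(a1*np.sin(be),a2+a1*np.cos(be))
    tz=q.apply([0,0,1]); pitch=np.arctan2(-tz[2],tz@np.r_[w[:2],0]/np.hypot(*w[:2]))
    return round(j3,2),round(pitch+fe,2)  # limits 1.28, 2.15
def grasp(b,t,gz=.099,x=-.0076): q=toolR(t); return bayT(b,gz,x)[0]+q.apply([0,0,.011]),q
E
python3 - <<'E'
from h import *
p,q=st(); print(reach(p,q),bot.get_obs()["joint_pos"])
for b in(0,2):
  for t in(15,18,20,22,24,26): print(b,t,reach(*grasp(b,t)),reach(*grasp(b,t,.125)))
S=rows((p+R.from_euler('z',RK[2]).apply(n)*.04,toolR(17)),5,g=1)
S=rows(grasp(0,20,.118),4,S,g=1)
E
```

```text
10.9833 [0.68877711 0.13773642 0.16167218] Ftool [  1.54   2.28 -10.63] 3.7768324579578826e-05 5.3389433200936764
(np.float64(1.08), np.float64(1.91)) [0.17366985 0.98855434 1.05343086 1.89025105 0.05635837 1.78244882]
0 15 (np.float64(0.94), np.float64(1.8)) (np.float64(1.11), np.float64(1.91))
0 18 (np.float64(1.07), np.float64(1.91)) (np.float64(1.31), np.float64(2.07))
0 20 (np.float64(1.18), np.float64(2.0)) None
0 22 (np.float64(1.34), np.float64(2.11)) None
0 24 None None
0 26 None None
2 15 (np.float64(0.83), np.float64(1.75)) (np.float64(0.96), np.float64(1.85))
2 18 (np.float64(0.94), np.float64(1.85)) (np.float64(1.1), np.float64(1.96))
2 20 (np.float64(1.02), np.float64(1.92)) (np.float64(1.22), np.float64(2.06))
2 22 (np.float64(1.12), np.float64(2.0)) (np.float64(1.41), np.float64(2.19))
2 24 (np.float64(1.24), np.float64(2.1)) None
2 26 (np.float64(1.44), np.float64(2.23)) None
[[1, 0.0, 2.1, -7.7, 0.4, -0.0, -0.0], [1, 0.0, 2.0, -7.8, 0.4, -0.0, -0.0], [1, 0.0, 2.0, -7.7, 0.4, -0.0, -0.0], [1, 0.0, 1.9, -7.8, 0.5, -0.0, -0.1], [1, 0.0, 1.8, -7.8, 0.4, -0.0, 0.0]]
[[1, -0.1, -1.4, 12.5, 0.7, -0.0, 0.0], [1, -0.0, -1.2, 12.6, 0.8, -0.0, 0.0], [1, -0.1, -1.1, 12.6, 0.7, -0.0, 0.0], [1, -0.1, -0.9, 12.5, 0.8, -0.0, 0.0]]
```

Run:
```python
from h import *
p,q=st()
S=rows((p+R.from_euler('z',RK[2]).apply(n)*.04,toolR(15)),5,g=1)
S=rows(grasp(0,16,.120,-.002),2,S,g=1)
S=rows(grasp(0,20.5,.099,-.002),4,S,g=1)
```

```text
10.9833 [0.68877711 0.13773642 0.16167218] Ftool [  1.54   2.28 -10.63] 3.7768324579578826e-05 5.3389433200936764
[[1, 0.0, 2.1, -7.7, 0.0, -0.0, -0.0], [1, 0.0, 2.1, -7.7, 0.0, -0.0, -0.0], [1, 0.0, 2.0, -7.8, 0.0, -0.0, -0.0], [1, 0.0, 2.1, -7.7, 0.1, -0.0, -0.1], [1, 0.0, 2.1, -7.7, -0.0, -0.0, 0.0]]
[[1, -0.1, -5.8, 23.3, 0.5, -0.0, 0.0], [1, -0.2, -5.5, 23.3, 0.5, -0.0, 0.0]]
[[1, 0.0, -1.5, 5.1, 1.1, -0.0, 0.0], [1, 0.0, -1.4, 5.1, 1.1, -0.0, 0.0], [1, 0.0, -1.3, 5.1, 1.2, -0.0, 0.0], [1, 0.0, -1.2, 5.2, 1.1, -0.0, 0.0]]
```

{"name": "move_arm", "arguments": {
  "deltas": [
    [0, 0, 2, -7.7, 0, 0, 0],
    [0, 0, 2, -7.7, 0, 0, 0],
    [0.5, 0, 2, -7.7, 0, 0, 0],
    [1, 0, 2, -7.7, 0, 0, 0],
    [1, 0, 2, -7.7, 0, 0, 0],
    [1, 0, 0, 0, 0, 0, 0],
    [1, 0, 0, 0, 0, 0, 0],
    [1, 0, 0, 0, 0, 0, 0]
  ]
}}

```text
clock: 11.65
eef_pos: [0.6984, 0.1352, 0.1899]
tool_rot: [0.717, 0.685, -0.089, -0.094]
ft_force: [-0.4, 0.3, -1.2]
grip_width: 0.0726
grasp_force: 0.0
```

```bash
python3 p.py;python3 - <<'E'
from h import *
S=rows(grasp(0,16,.120,-.002),4,g=1)
S=rows(grasp(0,20.5,.099,-.002),4,S,g=1)
E
```

```text
11.65 [0.69839656 0.13516544 0.18988222] Ftool [ 0.24 -0.1   1.23] 0.0726247435549754 0.0
[  -0.16605051 -115.12601317  138.83094915] -1.213866963567194
[[1, 0.5, -0.8, 9.4, 0.3, -0.0, -0.0], [1, 0.4, -0.8, 9.4, 0.3, -0.0, -0.0], [1, 0.5, -0.8, 9.5, 0.3, -0.0, -0.1], [1, 0.4, -0.7, 9.4, 0.2, -0.1, 0.0]]
[[1, 0.0, -1.5, 5.1, 1.1, 0.0, 0.0], [1, 0.0, -1.4, 5.1, 1.2, 0.0, 0.0], [1, 0.0, -1.2, 5.1, 1.1, 0.0, 0.0], [1, 0.1, -1.2, 5.2, 1.1, 0.0, 0.0]]
```

{"name": "move_arm", "arguments": {
  "deltas": [
    [1, 0.5, -0.8, 9.4, 0.3, 0, 0],
    [1, 0.5, -0.8, 9.4, 0.3, 0, 0],
    [1, 0.5, -0.8, 9.4, 0.3, 0, 0],
    [1, 0.5, -0.8, 9.4, 0.3, 0, 0],
    [1, 0, -1.5, 5, 1.1, 0, 0],
    [1, 0, -1.4, 5, 1.1, 0, 0],
    [1, 0, -1.2, 5, 1.1, 0, 0],
    [1, 0, -1.2, 5, 1.1, 0, 0],
    [1, 0, 0, 0, 0, 0, 0]
  ]
}}

```text
clock: 12.4
eef_pos: [0.6742, 0.1381, 0.1345]
tool_rot: [0.711, 0.679, -0.124, -0.13]
ft_force: [-0.5, -0.3, -1.6]
grip_width: 0.0853
grasp_force: 0.0
```

Run:
```python
from h import *
p,q=st(); print("gp",inplate(p-q.apply([0,0,.011])), np.degrees(np.arccos(-q.apply([0,0,1])[2])), bot.get_obs()["joint_pos"])
im=bot.camera("side"); cv2.imwrite("pics/s4.png",cv2.resize(im[70:250,200:400],None,fx=4,fy=4)[:600])
```

```text
12.4 [0.67417818 0.13805479 0.1345093 ] Ftool [-0.37  0.12  1.71] 0.08527521155162061 0.0
gp [  -2.923415   -116.93728637   97.29451787] 20.702833454672398 [0.1696116  1.07926927 1.1419984  1.98723268 0.0754448  1.77284986]
```

View pics/s4.png

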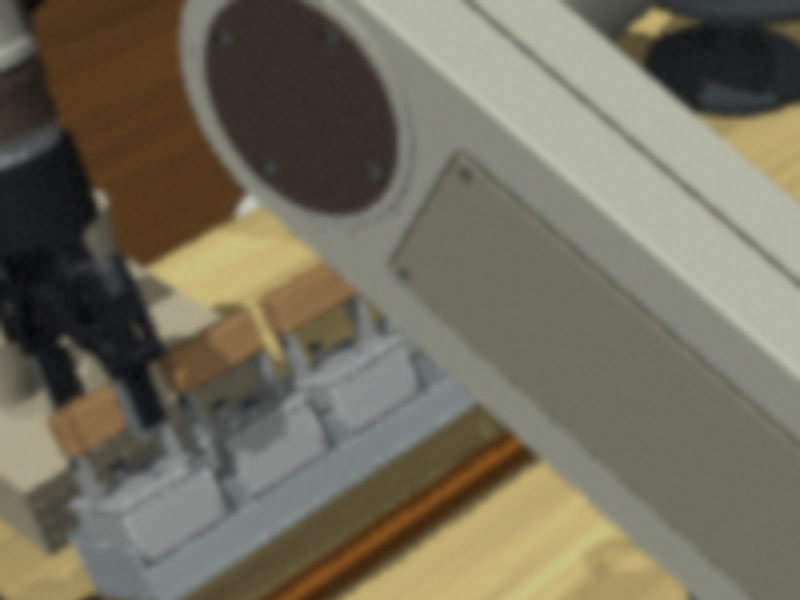

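{"name": "move_arm", "arguments": {
  "deltas": [
    [0.6, 0, 0, 0, 0, 0, 0],
    [0.4, 0, 0, 0, 0, 0, 0],
    [0.3, 0, 0, 0, 0, 0, 0],
    [0.2, 0, 0, 0, 0, 0, 0],
    [0, 0, 0, 0, 0, 0, 0],
    [0, 0, 0, 0, 0, 0, 0],
    [0, 0, 0, 0, 0, 0, 0],
    [0, 0, 0, 0, 0, 0, 0],
    [0, 0, 0, 0, 0, 0, 0]
  ]
}}

```text
clock: 13.2
eef_pos: [0.6745, 0.1383, 0.1379]
tool_rot: [0.712, 0.68, -0.122, -0.128]
ft_force: [-0.2, -0.2, 5.6]
grip_width: 0.0242
grasp_force: 58.7
```

Run:
```python
from h import *
p,q=st(); print("gp",inplate(p-q.apply([0,0,.011])), np.degrees(np.arccos(-q.apply([0,0,1])[2])))
```

```text
13.2 [0.67449879 0.13826403 0.13790588] Ftool [-0.19 -2.16 -5.18] 0.024185566908408812 58.66628481075168
gp [  -1.44114967 -117.15156665  100.38263127] 20.420940806930055
```

Run:
```python
from h import *
p,q=st()
for d in([.008,0,.03],[.0,0,.03],[0,0,.05],[-.01,0,.06]):
  for t in(20,17,14): print(d,t,reach(p+np.array(d),toolR(t)))
S=rows((p+[0.002,0,.03],toolR(19)),4)
S=rows((p+[-0.01,0,.075],toolR(16)),4,S)
S=rows((np.array([.62,.12,.26]),toolR(0)),4,S)
```

```text
13.2 [0.67449879 0.13826403 0.13790588] Ftool [-0.19 -2.16 -5.18] 0.024185566908408812 58.66628481075168
[0.008, 0, 0.03] 20 (np.float64(1.43), np.float64(2.17))
[0.008, 0, 0.03] 17 (np.float64(1.16), np.float64(1.99))
[0.008, 0, 0.03] 14 (np.float64(1.01), np.float64(1.86))
[0.0, 0, 0.03] 20 (np.float64(1.27), np.float64(2.09))
[0.0, 0, 0.03] 17 (np.float64(1.09), np.float64(1.95))
[0.0, 0, 0.03] 14 (np.float64(0.95), np.float64(1.83))
[0, 0, 0.05] 20 (np.float64(1.41), np.float64(2.19))
[0, 0, 0.05] 17 (np.float64(1.16), np.float64(2.01))
[0, 0, 0.05] 14 (np.float64(1.01), np.float64(1.89))
[-0.01, 0, 0.06] 20 (np.float64(1.29), np.float64(2.14))
[-0.01, 0, 0.06] 17 (np.float64(1.1), np.float64(2.0))
[-0.01, 0, 0.06] 14 (np.float64(0.97), np.float64(1.88))
[[0, 0.0, -2.1, -7.2, -0.4, -0.0, -0.0], [0, 0.1, -2.1, -7.2, -0.3, -0.0, -0.0], [0, -0.0, -2.1, -7.2, -0.4, -0.1, -0.1], [0, 0.0, -2.0, -7.3, -0.3, 0.0, 0.0]]
[[0, -0.1, -6.5, -9.7, -0.8, 0.0, 0.0], [0, -0.2, -6.4, -9.7, -0.7, 0.0, 0.0], [0, -0.1, -6.2, -9.8, -0.8, 0.0, 0.0], [0, -0.1, -6.1, -9.9, -0.7, 0.0, 0.0]]
[[0, -5.1, -13.7, -8.3, -4.0, 0.0, 0.0], [0, -5.0, -13.2, -9.3, -4.0, 0.0, 0.0], [0, -5.1, -12.4, -10.1, -4.0, 0.0, 0.0], [0, -5.0, -11.8, -11.0, -4.0, 0.0, 0.0]]
```

{"name": "move_arm", "arguments": {
  "deltas": [
    [0, 0, -2, -7, -0.3, 0, 0],
    [0, 0, -2, -7, -0.3, 0, 0],
    [0, 0, -2, -7, -0.3, 0, 0],
    [0, 0, -2, -7, -0.3, 0, 0]
  ]
}}

```text
clock: 13.53
eef_pos: [0.6767, 0.1381, 0.1661]
tool_rot: [0.713, 0.681, -0.115, -0.121]
ft_force: [0.7, 0.0, -3.4]
grip_width: 0.024
grasp_force: 58.7
```

Run:
```python
from h import *
p,q=st()
im=bot.camera("side"); cv2.imwrite("pics/s5.png",cv2.resize(im[100:250,190:320],None,fx=4,fy=4))
S=rows((p+[-.012,0,.055],toolR(16)),6)
S=rows((np.array([.62,.12,.29]),toolR(0)),4,S)
```

```text
13.5333 [0.6766618  0.13814339 0.16608387] Ftool [0.06 1.77 2.99] 0.02404045472605468 58.69636695832014
[[0, -0.1, -4.8, -7.6, -0.5, -0.0, -0.0], [0, -0.1, -4.8, -7.7, -0.5, -0.0, -0.0], [0, -0.1, -4.7, -7.8, -0.5, -0.0, -0.0], [0, -0.1, -4.6, -7.7, -0.6, -0.1, -0.1], [0, -0.2, -4.6, -7.9, -0.5, 0.0, 0.0], [0, -0.1, -4.5, -7.8, -0.5, 0.0, 0.0]]
[[0, -5.0, -15.3, -13.5, -4.0, 0.0, 0.0], [0, -5.0, -14.3, -14.6, -4.0, 0.0, 0.0], [0, -5.0, -13.2, -15.6, -4.0, 0.0, 0.0], [0, -5.1, -12.1, -16.4, -4.0, 0.0, 0.0]]
```

View pics/s5.png

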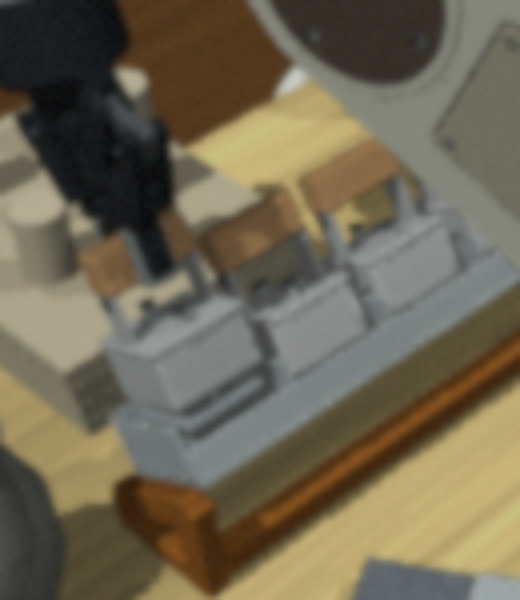

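{"name": "move_arm", "arguments": {
  "deltas": [
    [0, 0, -5, -8, -0.5, 0, 0],
    [0, 0, -5, -8, -0.5, 0, 0],
    [0, 0, -5, -8, -0.5, 0, 0],
    [0, 0, -5, -8, -0.5, 0, 0],
    [0, 0, -5, -8, -0.5, 0, 0],
    [0, 0, -5, -8, -0.5, 0, 0],
    [0, -5, -15, -13, -4, 0, 0],
    [0, -5, -14, -14, -4, 0, 0],
    [0, -5, -13, -15, -4, 0, 0],
    [0, -5, -12, -16, -4, 0, 0]
  ]
}}

```text
clock: 14.42
eef_pos: [0.62, 0.121, 0.2871]
tool_rot: [0.723, 0.691, -0.003, -0.004]
ft_force: [-0.3, 0.5, -1.3]
grip_width: 0.0229
grasp_force: 60.3
```

Run:
```python
from h import *
p,q=st()
t=W(TB,np.array([[0,-.03,.27]]))[0]; print(t)
rows((t,toolR(0)),18)
```

```text
14.4167 [0.61998815 0.12101209 0.28707474] Ftool [ 0.52 -0.33  1.32] 0.022867075250085727 60.29230177402496
[ 0.42800062 -0.35596251  0.27      ]
[[0, -27.0, -9.4, 1.0, -0.0, -0.0, -0.0], [0, -26.9, -9.5, 1.1, -0.1, -0.0, -0.0], [0, -27.0, -9.4, 1.0, 0.0, -0.0, -0.0], [0, -26.9, -9.4, 1.0, -0.0, -0.0, -0.0], [0, -27.0, -9.5, 1.0, -0.1, -0.0, -0.0], [0, -27.0, -9.4, 1.0, 0.0, -0.0, -0.0], [0, -26.9, -9.5, 1.0, -0.0, -0.0, -0.0], [0, -27.0, -9.4, 1.0, -0.0, -0.0, -0.0], [0, -26.9, -9.4, 1.0, -0.1, -0.0, -0.1], [0, -27.0, -9.5, 0.9, -0.0, -0.0, 0.0]]
[[0, -26.9, -9.5, 1.0, -0.0, -0.0, 0.0], [0, -27.0, -9.5, 1.0, -0.1, -0.0, 0.0], [0, -26.9, -9.5, 0.9, 0.0, -0.0, 0.0], [0, -26.9, -9.5, 1.0, -0.0, -0.0, 0.0], [0, -27.0, -9.5, 1.0, -0.1, -0.0, 0.0], [0, -26.9, -9.5, 0.9, 0.0, -0.0, 0.0], [0, -27.0, -9.5, 1.0, -0.0, -0.0, 0.0], [0, -26.9, -9.4, 0.9, -0.0, -0.0, -0.0]]
```

{"name": "move_arm", "arguments": {
  "deltas": [
    [0, -13, -5, 0, 0, 0, 0],
    [0, -20, -7, 1, 0, 0, 0],
    [0, -27, -9.4, 1, 0, 0, 0],
    [0, -27, -9.4, 1, 0, 0, 0],
    [0, -27, -9.4, 1, 0, 0, 0],
    [0, -27, -9.4, 1, 0, 0, 0],
    [0, -27, -9.4, 1, 0, 0, 0],
    [0, -27, -9.4, 1, 0, 0, 0],
    [0, -27, -9.4, 1, 0, 0, 0],
    [0, -27, -9.4, 1, 0, 0, 0]
  ]
}}

```text
clock: 15.25
eef_pos: [0.5211, -0.1243, 0.2791]
tool_rot: [0.723, 0.691, -0.004, -0.004]
ft_force: [0.4, -0.9, -2.3]
grip_width: 0.0233
grasp_force: 60.5
```

{"name": "move_arm", "arguments": {
  "deltas": [
    [0, -27, -9.4, 1, 0, 0, 0],
    [0, -27, -9.4, 1, 0, 0, 0],
    [0, -27, -9.4, 1, 0, 0, 0],
    [0, -27, -9.4, 1, 0, 0, 0],
    [0, -27, -9.4, 1, 0, 0, 0],
    [0, -27, -9.4, 1, 0, 0, 0],
    [0, -25, -8, 1, 0, 0, 0],
    [0, -14, -6, 0, 0, 0, 0],
    [0, 0, 0, 0, 0, 0, 0]
  ]
}}

```text
clock: 16.0
eef_pos: [0.4409, -0.3235, 0.2726]
tool_rot: [0.725, 0.689, -0.005, -0.004]
ft_force: [-0.3, 0.2, -2.9]
grip_width: 0.023
grasp_force: 60.5
```

Run:
```python
from h import *
p,q=st(); print(bot.get_obs()["ft_force"])
a=bot.camera("side")[40:240,330:530]; b=bot.camera("top")[140:280,330:470]
im=np.hstack([cv2.resize(a,(400,400),interpolation=2),cv2.resize(b,(400,400),interpolation=2)]); cv2.imwrite("pics/m6.png",im)
t=W(TB,np.array([[0,-.03,.115]]))[0]; rows((t,toolR(0)),8)
```

```text
16.0 [ 0.44086993 -0.32347305  0.27257836] Ftool [ 0.14 -0.3   2.95] 0.0229755811197817 60.517165660858154
[-0.33052239  0.15428394 -2.9494011 ]
[[0, -4.5, -1.3, 19.7, -0.1, -0.0, -0.0], [0, -4.4, -1.4, 19.7, -0.1, -0.0, -0.0], [0, -4.5, -1.4, 19.7, -0.1, -0.0, -0.1], [0, -4.5, -1.5, 19.7, -0.0, -0.0, 0.0], [0, -4.4, -1.4, 19.7, -0.1, -0.0, -0.0], [0, -4.5, -1.5, 19.7, -0.1, -0.0, -0.0], [0, -4.4, -1.5, 19.7, -0.1, -0.0, -0.1], [0, -4.5, -1.6, 19.7, -0.1, -0.0, 0.0]]
```

View pics/m6.png

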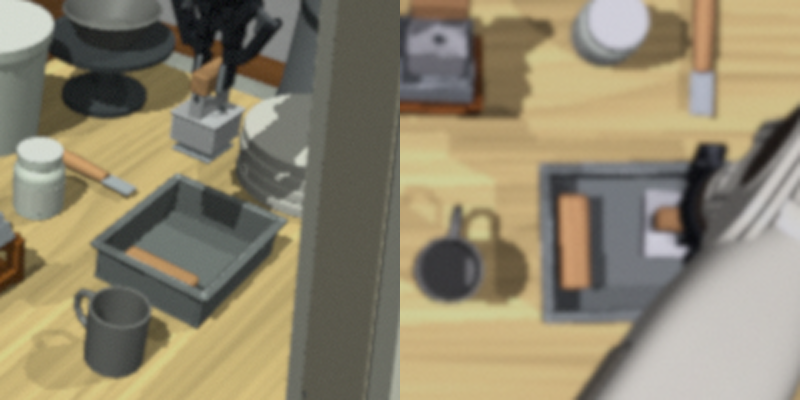

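{"name": "move_arm", "arguments": {
  "deltas": [
    [0, -4.5, -1.4, 19.7, 0, 0, 0],
    [0, -4.5, -1.4, 19.7, 0, 0, 0],
    [0, -4.5, -1.4, 19.7, 0, 0, 0],
    [0, -4.5, -1.4, 19.7, 0, 0, 0],
    [0, -4.5, -1.4, 19.7, 0, 0, 0],
    [0, -4.5, -1.4, 19.7, 0, 0, 0],
    [0, -4.5, -1.4, 19.7, 0, 0, 0],
    [0, 0, 0, 12, 0, 0, 0],
    [0, 0, 0, 5, 0, 0, 0],
    [0, 0, 0, 0, 0, 0, 0]
  ]
}}

```text
clock: 16.93
eef_pos: [0.4295, -0.3502, 0.1163]
tool_rot: [0.722, 0.691, -0.004, -0.006]
ft_force: [0.3, 0.4, -2.5]
grip_width: 0.0232
grasp_force: 60.3
```

{"name": "move_arm", "arguments": {
  "deltas": [
    [0, 0, 0, 4, 0, 0, 0],
    [0, 0, 0, 4, 0, 0, 0],
    [0, 0, 0, 0, 0, 0, 0],
    [0, 0, 0, 0, 0, 0, 0]
  ]
}}

```text
clock: 17.27
eef_pos: [0.43, -0.3519, 0.1098]
tool_rot: [0.723, 0.691, -0.004, -0.004]
ft_force: [0.2, 1.1, -1.9]
grip_width: 0.0228
grasp_force: 60.5
```

{"name": "move_arm", "arguments": {
  "deltas": [
    [0, 0, 0, 4, 0, 0, 0],
    [0, 0, 0, 4, 0, 0, 0],
    [0, 0, 0, 0, 0, 0, 0],
    [0, 0, 0, 0, 0, 0, 0]
  ]
}}

```text
clock: 17.6
eef_pos: [0.4293, -0.3517, 0.1008]
tool_rot: [0.723, 0.691, -0.004, -0.005]
ft_force: [0.0, 0.4, -2.1]
grip_width: 0.023
grasp_force: 60.5
```

{"name": "move_arm", "arguments": {
  "deltas": [
    [0, 0, 0, 2.5, 0, 0, 0],
    [0, 0, 0, 2.5, 0, 0, 0],
    [0, 0, 0, 0, 0, 0, 0],
    [0, 0, 0, 0, 0, 0, 0]
  ]
}}

```text
clock: 17.93
eef_pos: [0.4296, -0.3519, 0.0963]
tool_rot: [0.723, 0.691, -0.004, -0.005]
ft_force: [-0.1, 0.1, -1.9]
grip_width: 0.0231
grasp_force: 60.4
```

{"name": "move_arm", "arguments": {
  "deltas": [
    [0, 0, 0, 2, 0, 0, 0],
    [0, 0, 0, 2, 0, 0, 0],
    [0, 0, 0, 0, 0, 0, 0],
    [0, 0, 0, 0, 0, 0, 0]
  ]
}}

```text
clock: 18.27
eef_pos: [0.4295, -0.3523, 0.0947]
tool_rot: [0.723, 0.691, -0.004, -0.004]
ft_force: [-3.3, 2.1, 11.2]
grip_width: 0.023
grasp_force: 62.4
```

{"name": "move_arm", "arguments": {
  "deltas": [
    [0, 0, 0, 2, 0, 0, 0],
    [0, 0, 0, 0, 0, 0, 0],
    [0, 0, 0, 0, 0, 0, 0]
  ]
}}

```text
clock: 18.52
eef_pos: [0.4295, -0.3524, 0.0938]
tool_rot: [0.723, 0.691, -0.004, -0.003]
ft_force: [-5.8, 4.1, 18.4]
grip_width: 0.0231
grasp_force: 63.2
```

{"name": "move_arm", "arguments": {
  "deltas": [
    [0, 0, 0, -2.5, 0, 0, 0],
    [0, 0, 0, 0, 0, 0, 0],
    [0.32, 0, 0, 0, 0, 0, 0],
    [0.36, 0, 0, 0, 0, 0, 0],
    [0.45, 0, 0, 0, 0, 0, 0],
    [0.7, 0, 0, 0, 0, 0, 0],
    [0.7, 0, 0, 0, 0, 0, 0],
    [0.7, 0, 0, 0, 0, 0, 0]
  ]
}}

```text
clock: 19.18
eef_pos: [0.4296, -0.3519, 0.0925]
tool_rot: [0.723, 0.691, -0.004, -0.005]
ft_force: [1.1, 0.1, 0.3]
grip_width: 0.06
grasp_force: 0.0
```

{"name": "move_arm", "arguments": {
  "deltas": [
    [0.8, 0, 0, -10, 0, 0, 0],
    [0.9, 0, 0, -20, 0, 0, 0],
    [1, 0, 0, -30, 0, 0, 0],
    [1, 0, 0, -40, 0, 0, 0],
    [1, 0, 0, -40, 0, 0, 0],
    [1, 0, 0, -30, 0, 0, 0],
    [1, 0, 0, -5, 0, 0, 0]
  ]
}}

```text
clock: 19.77
eef_pos: [0.4339, -0.3538, 0.2756]
tool_rot: [0.723, 0.691, -0.003, 0.002]
ft_force: [1.1, -0.3, -0.5]
grip_width: 0.0854
grasp_force: 0.0
```

Run:
```python
from h import *
p,q=st()
S=rows((np.array([.60,-.05,.27]),toolR(0)),12,g=1)
S=rows(grasp(2,16,.135,-.003),5,S,g=1)
S=rows(grasp(2,23,.099,-.003),5,S,g=1)
```

```text
19.7667 [ 0.43394365 -0.35380835  0.27560925] Ftool [-0.26  1.07  0.54] 0.08542337247893268 0.0
[[1, 25.9, 12.7, 0.3, -0.0, 0.0, -0.0], [1, 25.9, 12.6, 0.2, -0.0, 0.1, -0.0], [1, 26.0, 12.7, 0.3, -0.0, 0.0, -0.0], [1, 25.9, 12.7, 0.3, -0.0, 0.0, -0.0], [1, 25.9, 12.7, 0.3, -0.1, 0.1, -0.0], [1, 25.9, 12.6, 0.4, 0.0, 0.0, -0.0], [1, 26.0, 12.7, 0.3, 0.0, 0.0, -0.1], [1, 25.9, 12.7, 0.4, 0.0, 0.1, 0.0], [1, 25.9, 12.7, 0.4, -0.0, 0.0, 0.0], [1, 25.9, 12.8, 0.4, -0.0, 0.0, 0.0]]
[[1, 25.9, 12.7, 0.4, -0.0, 0.1, 0.0], [1, 25.9, 12.7, 0.5, -0.0, 0.0, 0.0]]
[[1, 7.0, 17.1, 20.6, 3.2, 0.0, 0.0], [1, 7.1, 18.3, 19.7, 3.2, 0.0, 0.0], [1, 7.0, 19.3, 18.5, 3.2, 0.0, 0.0], [1, 7.0, 20.4, 17.5, 3.2, 0.0, 0.0], [1, 7.0, 21.3, 16.3, 3.2, 0.0, 0.0]]
[[1, 0.0, -2.0, 7.0, 1.4, 0.0, 0.0], [1, 0.0, -1.9, 7.0, 1.4, 0.0, 0.0], [1, 0.0, -1.6, 7.1, 1.4, 0.0, 0.0], [1, 0.0, -1.5, 7.1, 1.4, 0.0, 0.0], [1, 0.0, -1.4, 7.1, 1.4, 0.0, 0.0]]
```

{"name": "move_arm", "arguments": {
  "deltas": [
    [1, 26, 12.7, 0.3, 0, 0, 0],
    [1, 26, 12.7, 0.3, 0, 0, 0],
    [1, 26, 12.7, 0.3, 0, 0, 0],
    [1, 26, 12.7, 0.3, 0, 0, 0],
    [1, 26, 12.7, 0.3, 0, 0, 0],
    [1, 26, 12.7, 0.3, 0, 0, 0],
    [1, 26, 12.7, 0.3, 0, 0, 0],
    [1, 26, 12.7, 0.3, 0, 0, 0],
    [1, 26, 12.7, 0.3, 0, 0, 0],
    [1, 26, 12.7, 0.3, 0, 0, 0]
  ]
}}

```text
clock: 20.6
eef_pos: [0.5708, -0.0967, 0.2635]
tool_rot: [0.723, 0.691, -0.004, -0.005]
ft_force: [0.3, -0.3, -0.2]
grip_width: 0.0855
grasp_force: 0.0
```

{"name": "move_arm", "arguments": {
  "deltas": [
    [1, 26, 12.7, 0.3, 0, 0, 0],
    [1, 26, 12.7, 0.3, 0, 0, 0],
    [1, 7, 17, 20, 3.2, 0, 0],
    [1, 7, 18, 19.5, 3.2, 0, 0],
    [1, 7, 19, 18, 3.2, 0, 0],
    [1, 7, 20.5, 15, 3.2, 0, 0],
    [1, 7, 21, 10, 3.2, 0, 0],
    [1, 0, 0, 0, 0, 0, 0],
    [1, 0, 0, 0, 0, 0, 0]
  ]
}}

```text
clock: 21.35
eef_pos: [0.6823, -0.0168, 0.1611]
tool_rot: [0.715, 0.684, -0.102, -0.107]
ft_force: [-0.4, -0.6, -0.6]
grip_width: 0.0856
grasp_force: 0.0
```

Run:
```python
from h import *
p,q=st();print("gp",inplate(p-q.apply([0,0,.011])))
for x in bot.outline_of("cutter_a","side")[:6]: print("side",x["conf"],x["rect"])
bot.camera("side"); bot.camera("top")
for c in C:
  for x in bot.outline_of("cutter_a",c)[:6]: print(c,round(x["conf"],2),x["rect"])
print(proj(W(TB,box([0,-.03,.06],[.06,.06,.11])),"side").round())
S=rows(grasp(2,23,.099,-.003),7,g=1)
```

```text
21.35 [ 0.68230713 -0.01679596  0.16106042] Ftool [-0.65 -0.19  0.73] 0.08559862269569365 0.0
gp [ -1.85908155  37.40676363 127.60626739]
side 0.84 [413.2, 71.0, 38.4, 51.2]
side 0.69 [287.4, 121.4, 39.0, 44.1]
side 0.67 [239.6, 148.7, 41.4, 47.8]
side 0.92 [285.4, 122.5, 39.5, 43.7]
side 0.84 [240.6, 147.3, 40.3, 48.1]
side 0.79 [266.0, 136.6, 39.0, 41.2]
top 0.87 [278.8, 133.6, 18.3, 33.9]
top 0.65 [410.1, 214.9, 27.5, 21.1]
top 0.5 [343.7, 139.0, 9.2, 31.8]
[[443. 165.]
 [451. 132.]
 [431. 174.]
 [438. 142.]
 [426. 155.]
 [432. 123.]
 [413. 165.]
 [419. 132.]]
[[1, -0.1, -0.5, 6.2, 1.0, -0.0, -0.0], [1, -0.1, -0.3, 6.2, 1.1, -0.0, -0.0], [1, -0.1, -0.3, 6.2, 1.0, -0.0, -0.0], [1, -0.1, -0.1, 6.2, 1.0, -0.0, -0.1], [1, -0.2, -0.0, 6.3, 1.1, -0.1, 0.0], [1, -0.1, 0.1, 6.2, 1.0, 0.0, 0.0], [1, -0.0, 0.2, 6.2, 1.1, 0.0, -0.0]]
```

{"name": "move_arm", "arguments": {
  "deltas": [
    [1, 0, -0.4, 6.2, 1, 0, 0],
    [1, 0, -0.3, 6.2, 1, 0, 0],
    [1, 0, -0.3, 6.2, 1, 0, 0],
    [1, 0, -0.1, 6.2, 1, 0, 0],
    [1, 0, 0, 6.2, 1, 0, 0],
    [1, 0, 0, 6.2, 1, 0, 0],
    [1, 0, 0, 5, 1, 0, 0],
    [1, 0, 0, 0, 0, 0, 0]
  ]
}}

```text
clock: 22.27
eef_pos: [0.6672, -0.0165, 0.1282]
tool_rot: [0.708, 0.676, -0.141, -0.148]
ft_force: [-0.1, 0.1, -0.7]
grip_width: 0.0856
grasp_force: 0.0
```

Run:
```python
from h import *
p,q=st();print("gp",inplate(p-q.apply([0,0,.011])),np.degrees(np.arccos(-q.apply([0,0,1])[2])), bot.get_obs()["ft_force"])
```

```text
22.2667 [ 0.66718068 -0.01651202  0.12823913] Ftool [0.1  0.15 0.68] 0.08555873448606371 0.0
gp [-6.41738404 37.79314495 91.83492589] 23.540243430791925 [-0.13339777  0.10454778 -0.68227392]
```

{"name": "move_arm", "arguments": {
  "deltas": [
    [0.8, 0, -2, -6, 0, 0, 0],
    [0.6, 0, 0, 0, 0, 0, 0],
    [0.4, 0, 0, 0, 0, 0, 0],
    [0.3, 0, 0, 0, 0, 0, 0],
    [0.2, 0, 0, 0, 0, 0, 0],
    [0, 0, 0, 0, 0, 0, 0],
    [0, 0, 0, 0, 0, 0, 0],
    [0, 0, 0, 0, 0, 0, 0],
    [0, 0, 0, 0, 0, 0, 0]
  ]
}}

```text
clock: 23.02
eef_pos: [0.6686, -0.0167, 0.1379]
tool_rot: [0.708, 0.677, -0.139, -0.145]
ft_force: [-0.0, -0.7, 1.0]
grip_width: 0.023
grasp_force: 58.8
```

Run:
```python
from h import *
p,q=st();print("gp",inplate(p-q.apply([0,0,.011])),np.degrees(np.arccos(-q.apply([0,0,1])[2])), bot.get_obs()["ft_force"])
S=rows((p+[0.002,0,.035],toolR(19)),5)
S=rows((p+[-.012,0,.085],toolR(16)),6,S)
S=rows((np.array([.62,.0,.29]),toolR(0)),4,S)
```

```text
23.0167 [ 0.66862287 -0.0166794   0.13785573] Ftool [-0.72 -0.36 -0.92] 0.02295976948360662 58.763303300365806
gp [ -2.79423642  37.89595414 100.87894081] 23.178682393215123 [-0.00434983 -0.72191354  0.98401669]
[[0, 0.0, -2.4, -6.6, -0.8, -0.0, -0.0], [0, 0.0, -2.3, -6.6, -0.9, -0.0, -0.0], [0, 0.1, -2.2, -6.7, -0.8, -0.0, -0.0], [0, -0.0, -2.1, -6.7, -0.8, -0.0, -0.1], [0, 0.0, -2.0, -6.7, -0.9, -0.0, 0.0]]
[[0, -0.1, -4.9, -7.1, -0.5, -0.0, 0.0], [0, -0.1, -4.9, -7.2, -0.5, -0.0, 0.0], [0, -0.1, -4.7, -7.2, -0.5, -0.0, 0.0], [0, -0.1, -4.8, -7.2, -0.5, -0.0, 0.0], [0, -0.1, -4.6, -7.3, -0.5, -0.0, 0.0], [0, -0.1, -4.6, -7.3, -0.5, -0.0, 0.0]]
[[0, 3.8, -13.6, -13.6, -4.0, -0.0, 0.0], [0, 3.8, -12.6, -14.5, -4.0, -0.0, 0.0], [0, 3.8, -11.6, -15.3, -4.0, -0.0, 0.0], [0, 3.8, -10.5, -16.1, -4.0, -0.1, 0.0]]
```

{"name": "move_arm", "arguments": {
  "deltas": [
    [0, 0, -2.4, -6.6, -0.6, 0, 0],
    [0, 0, -2.3, -6.6, -0.6, 0, 0],
    [0, 0, -2.2, -6.7, -0.6, 0, 0],
    [0, 0, -2.2, -6.7, -0.6, 0, 0],
    [0, 0, -2.2, -6.7, -0.6, 0, 0]
  ]
}}

```text
clock: 23.43
eef_pos: [0.6706, -0.0166, 0.1739]
tool_rot: [0.712, 0.68, -0.12, -0.126]
ft_force: [-0.6, 0.5, -2.3]
grip_width: 0.0232
grasp_force: 58.7
```

Run:
```python
from h import *
p,q=st();print(np.degrees(np.arccos(-q.apply([0,0,1])[2])), bot.get_obs()["ft_force"])
S=rows((p+[-.01,0,.055],toolR(16)),6)
S=rows((np.array([.62,.02,.285]),toolR(0)),4,S)
t=W(TR,np.array([[0,-.03,.27]]))[0]; rows((t,toolR(0)),14,S)
```

```text
23.4333 [ 0.67059841 -0.01662016  0.17386142] Ftool [0.45 0.2  2.37] 0.023227808136285413 58.665722608566284
20.113562149668915 [-0.60237161  0.48416056 -2.29594948]
[[0, -0.1, -4.7, -8.0, -0.7, -0.0, -0.0], [0, -0.0, -4.6, -8.1, -0.7, -0.0, -0.0], [0, -0.1, -4.5, -8.2, -0.7, -0.0, -0.0], [0, -0.1, -4.5, -8.2, -0.6, -0.0, -0.1], [0, -0.0, -4.3, -8.2, -0.7, -0.0, 0.0], [0, -0.1, -4.2, -8.3, -0.7, -0.1, 0.0]]
[[0, 8.7, -14.0, -10.6, -4.0, 0.0, 0.0], [0, 8.7, -13.2, -11.5, -4.0, 0.0, 0.0], [0, 8.7, -12.4, -12.5, -4.0, 0.0, 0.0], [0, 8.7, -11.5, -13.3, -4.0, 0.0, 0.0]]
[[0, 19.6, -13.9, 1.1, -0.0, 0.0, 0.0], [0, 19.5, -14.0, 1.0, -0.0, 0.0, 0.0], [0, 19.6, -13.9, 1.1, -0.0, 0.0, 0.0], [0, 19.5, -13.9, 1.1, -0.0, 0.0, 0.0], [0, 19.6, -14.0, 1.0, -0.0, 0.0, 0.0], [0, 19.5, -13.9, 1.1, -0.0, 0.0, 0.0], [0, 19.6, -14.0, 1.1, -0.0, 0.0, 0.0], [0, 19.5, -13.9, 1.0, -0.0, 0.0, 0.0], [0, 19.6, -13.9, 1.1, -0.0, 0.0, 0.0], [0, 19.6, -14.0, 1.1, -0.0, 0.0, 0.0]]
[[0, 19.5, -13.9, 1.0, -0.0, 0.0, 0.0], [0, 19.6, -13.9, 1.1, -0.0, 0.0, 0.0], [0, 19.5, -14.0, 1.1, -0.0, 0.0, 0.0], [0, 19.6, -13.9, 1.0, -0.0, 0.0, 0.0]]
```

{"name": "move_arm", "arguments": {
  "deltas": [
    [0, 0, -4.7, -8.1, -0.7, 0, 0],
    [0, 0, -4.6, -8.1, -0.7, 0, 0],
    [0, 0, -4.5, -8.2, -0.7, 0, 0],
    [0, 0, -4.5, -8.2, -0.7, 0, 0],
    [0, 0, -4.4, -8.2, -0.7, 0, 0],
    [0, 0, -4.3, -8.2, -0.7, 0, 0],
    [0, 8.7, -14, -10.6, -4, 0, 0],
    [0, 8.7, -13.2, -11.5, -4, 0, 0],
    [0, 8.7, -12.4, -12.5, -4, 0, 0],
    [0, 8.7, -11.5, -13.3, -4, 0, 0]
  ]
}}

```text
clock: 24.27
eef_pos: [0.619, 0.0207, 0.2847]
tool_rot: [0.723, 0.691, 0.001, 0.001]
ft_force: [1.5, -0.2, -1.5]
grip_width: 0.023
grasp_force: 59.7
```

{"name": "move_arm", "arguments": {
  "deltas": [
    [0, 19.5, -14, 1, 0, 0, 0],
    [0, 19.5, -14, 1, 0, 0, 0],
    [0, 19.5, -14, 1, 0, 0, 0],
    [0, 19.5, -14, 1, 0, 0, 0],
    [0, 19.5, -14, 1, 0, 0, 0],
    [0, 19.5, -14, 1, 0, 0, 0],
    [0, 19.5, -14, 1, 0, 0, 0],
    [0, 19.5, -14, 1, 0, 0, 0],
    [0, 19.5, -14, 1, 0, 0, 0],
    [0, 19.5, -14, 1, 0, 0, 0]
  ]
}}

```text
clock: 25.1
eef_pos: [0.4875, 0.2221, 0.2747]
tool_rot: [0.723, 0.691, 0.0, -0.0]
ft_force: [0.0, 0.2, -2.1]
grip_width: 0.0229
grasp_force: 60.0
```

{"name": "move_arm", "arguments": {
  "deltas": [
    [0, 19.5, -14, 1, 0, 0, 0],
    [0, 19.5, -14, 1, 0, 0, 0],
    [0, 15, -10, 1, 0, 0, 0],
    [0, 8, -6, 1, 0, 0, 0],
    [0, 0, 0, 0, 0, 0, 0]
  ]
}}

```text
clock: 25.52
eef_pos: [0.4463, 0.2867, 0.2704]
tool_rot: [0.722, 0.692, 0.0, -0.0]
ft_force: [0.3, -1.4, -2.2]
grip_width: 0.0234
grasp_force: 60.1
```

Run:
```python
from h import *
p,q=st();print(np.degrees(np.arccos(-q.apply([0,0,1])[2])), bot.get_obs()["ft_force"])
im=bot.camera("top"); cv2.imwrite("pics/t7.png",cv2.resize(im[120:270,150:460],None,fx=2.5,fy=2.5,interpolation=2))
t=W(TR,np.array([[0,-.03,.113]]))[0]; print(t); rows((t,toolR(0)),8)
```

```text
25.5167 [0.44629976 0.28668301 0.27039426] Ftool [-1.43  0.36  2.15] 0.023380948717869044 60.1244992017746
0.051445442027675085 [ 0.30207381 -1.44711016 -2.15516233]
[0.437 0.302 0.113]
[[0, 2.0, -1.4, 19.7, 0.0, 0.0, 0.0], [0, 2.0, -1.3, 19.7, 0.0, 0.0, 0.0], [0, 2.0, -1.4, 19.6, 0.0, 0.0, 0.0], [0, 1.9, -1.4, 19.7, 0.0, 0.0, 0.0], [0, 2.0, -1.4, 19.7, 0.0, 0.0, 0.0], [0, 2.0, -1.3, 19.7, 0.0, 0.0, 0.0], [0, 2.0, -1.4, 19.7, 0.0, 0.0, 0.0], [0, 2.0, -1.4, 19.6, 0.0, 0.0, 0.0]]
```

View pics/t7.png

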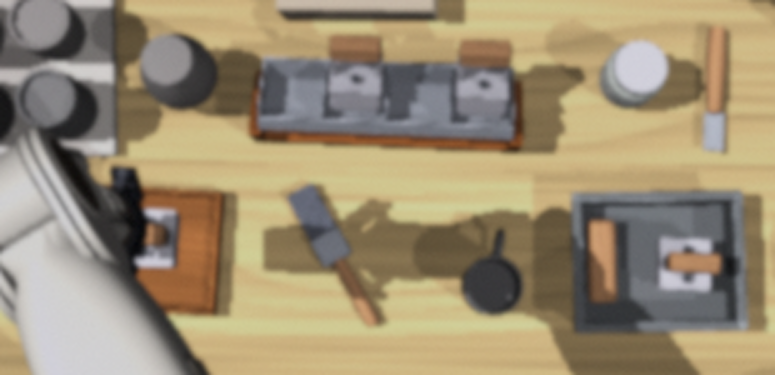

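{"name": "move_arm", "arguments": {
  "deltas": [
    [0, 2, -1.4, 19.7, 0, 0, 0],
    [0, 2, -1.4, 19.7, 0, 0, 0],
    [0, 2, -1.4, 19.7, 0, 0, 0],
    [0, 2, -1.4, 19.7, 0, 0, 0],
    [0, 2, -1.4, 19.7, 0, 0, 0],
    [0, 2, -1.4, 19.7, 0, 0, 0],
    [0, 2, -1.4, 19.7, 0, 0, 0],
    [0, 0, 0, 12, 0, 0, 0],
    [0, 0, 0, 6, 0, 0, 0],
    [0, 0, 0, 0, 0, 0, 0]
  ]
}}

```text
clock: 26.4
eef_pos: [0.4384, 0.2983, 0.1129]
tool_rot: [0.724, 0.69, -0.001, -0.0]
ft_force: [0.2, -0.4, -2.7]
grip_width: 0.0231
grasp_force: 59.9
```

{"name": "move_arm", "arguments": {
  "deltas": [
    [0, 0, 0, 5, 0, 0, 0],
    [0, 0, 0, 3, 0, 0, 0],
    [0, 0, 0, 0, 0, 0, 0],
    [0, 0, 0, 0, 0, 0, 0]
  ]
}}

```text
clock: 26.73
eef_pos: [0.4391, 0.3001, 0.1068]
tool_rot: [0.723, 0.691, 0.001, -0.0]
ft_force: [0.4, 1.2, -2.2]
grip_width: 0.0233
grasp_force: 60.1
```

{"name": "move_arm", "arguments": {
  "deltas": [
    [0, 0, 0, 3, 0, 0, 0],
    [0, 0, 0, 0, 0, 0, 0],
    [0, 0, 0, 0, 0, 0, 0]
  ]
}}

```text
clock: 26.98
eef_pos: [0.4386, 0.3001, 0.1033]
tool_rot: [0.723, 0.691, 0.0, -0.0]
ft_force: [-0.6, 1.6, -2.5]
grip_width: 0.0235
grasp_force: 60.1
```

{"name": "move_arm", "arguments": {
  "deltas": [
    [0, 0, 0, 3, 0, 0, 0],
    [0, 0, 0, 0, 0, 0, 0],
    [0, 0, 0, 0, 0, 0, 0]
  ]
}}

```text
clock: 27.23
eef_pos: [0.4385, 0.2999, 0.1]
tool_rot: [0.723, 0.691, -0.0, -0.0]
ft_force: [0.5, 0.1, -1.7]
grip_width: 0.0232
grasp_force: 60.1
```

{"name": "move_arm", "arguments": {
  "deltas": [
    [0, 0, 0, 3, 0, 0, 0],
    [0, 0, 0, 0, 0, 0, 0],
    [0, 0, 0, 0, 0, 0, 0]
  ]
}}

```text
clock: 27.48
eef_pos: [0.4385, 0.2999, 0.097]
tool_rot: [0.723, 0.691, -0.0, -0.0]
ft_force: [0.1, -1.0, -2.8]
grip_width: 0.0231
grasp_force: 60.1
```

{"name": "move_arm", "arguments": {
  "deltas": [
    [0, 0, 0, 2, 0, 0, 0],
    [0, 0, 0, 0, 0, 0, 0],
    [0, 0, 0, 0, 0, 0, 0]
  ]
}}

```text
clock: 27.73
eef_pos: [0.4387, 0.3001, 0.0958]
tool_rot: [0.723, 0.691, 0.0, -0.0]
ft_force: [-1.5, -1.2, 2.2]
grip_width: 0.0235
grasp_force: 60.6
```

{"name": "move_arm", "arguments": {
  "deltas": [
    [0, 0, 0, -0.5, 0, 0, 0],
    [0.32, 0, 0, 0, 0, 0, 0],
    [0.36, 0, 0, 0, 0, 0, 0],
    [0.45, 0, 0, 0, 0, 0, 0],
    [0.7, 0, 0, 0, 0, 0, 0],
    [0.7, 0, 0, 0, 0, 0, 0],
    [0.7, 0, 0, 0, 0, 0, 0]
  ]
}}

```text
clock: 28.32
eef_pos: [0.4388, 0.3001, 0.0957]
tool_rot: [0.723, 0.691, 0.0, -0.0]
ft_force: [0.8, 0.6, -0.7]
grip_width: 0.0597
grasp_force: 0.0
```

{"name": "move_arm", "arguments": {
  "deltas": [
    [0.8, 0, 0, -10, 0, 0, 0],
    [0.9, 0, 0, -20, 0, 0, 0],
    [1, 0, 0, -30, 0, 0, 0],
    [1, 0, 0, -40, 0, 0, 0],
    [1, 0, 0, -40, 0, 0, 0],
    [1, 0, 0, -40, 0, 0, 0],
    [1, -20, -30, -10, 0, 0, 0],
    [1, -30, -30, 0, 0, 0, 0],
    [1, -30, -30, 0, 0, 0, 0],
    [1, -30, -10, 0, 0, 0, 0]
  ]
}}

```text
clock: 29.15
eef_pos: [0.3317, 0.1946, 0.2868]
tool_rot: [0.722, 0.692, 0.0, -0.0]
ft_force: [-0.5, -0.8, 0.3]
grip_width: 0.0851
grasp_force: 0.0
```

Run:
```python
from h import *
st()
a=bot.camera("top")[120:270,150:460]; b=bot.camera("side")[60:400,100:500]
a=cv2.resize(a,(480,232),interpolation=2); b=cv2.resize(b,(480,408)); cv2.imwrite("pics/f8.png",np.vstack([a,b])[:600])
```

```text
29.15 [0.33171313 0.19459428 0.28677862] Ftool [-0.82 -0.46 -0.34] 0.08512483344723352 0.0
```

View pics/f8.png

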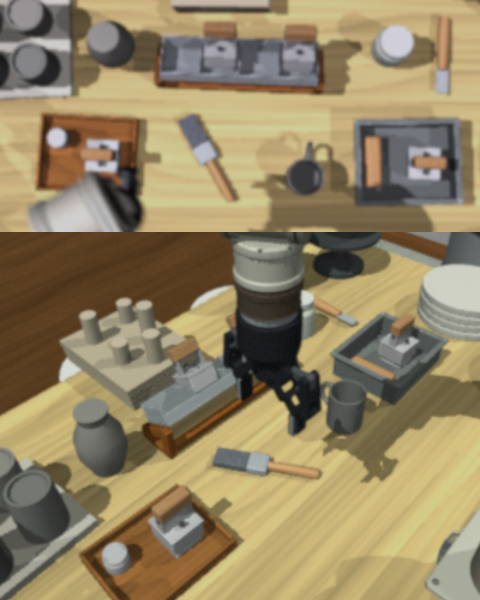

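The pictures show one cutter upright in the tray (top view about (100,155)), one upright in the tub (about (428,163)), and two sitting in rack bays. Nothing else has shifted.

```bash
python3 -c "
from workcell import bot
print(bot.job_done())"
```

```text
the job is handed in; nothing more can be done
None
```

I tested all four springs and handed the job in at about 29 s: the tired cutter is upright in the repair tray, the clogged one is upright in the tub, and the two sound ones are in their rack bays (the hand-in returned no verdict).

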